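Clip an egg-counting slide into the slide reader

TASK

Load the egg-counting slide into the slide reader: draw back the sprung curved arm on the open tray (the end of the held slide can push it aside), set the slide flat on the stage, let the arm press it against the end stop, bring it flush along its whole long side against the fixed edge at the front, and let go. Then push the tray all the way shut with the slide still clipped in place. The slide is brittle, so press it only gently against the reader's parts, and do not disturb the other things on the bench.

Things in the scene. Friction and masses are not known exactly. Their poses are not given: they have to be found in the camera images.
- slide: two-chamber egg-counting slide: clear greenish plate, 38 mm (its x) by 76 mm (its y, the long way), 7 mm thick, three blue cross bars and two ruled grids, about 30 g, lying flat on the worktop right of the reader. Origin: centre of its underside; z up. Both ends are alike: it may go in either way round. Grip it across its 38 mm width at the middle.
- reader: the slide reader, a pale box 200 mm deep (x), 220 mm wide (y), 88 mm high, standing firm on levelling feet that raise it 0 to 4 mm. Origin: centre of its underside; x points to its back, y to its left, z up. Its front face with display and tray slot lies at x = -100 mm; the tray slides in and out there along x.
- seat (a point): where the centre of the slide's underside is when seated, on the dark flat stage of the tray, 30 to 34 mm above the worktop (levelling feet). Axes as the reader's; moves with the tray; 85 mm in front of the reader's face when the tray is out. The slide lies with its long side along y. The stage reaches 70 mm to either side, is clear behind the slide; the front panel begins 64 mm in front.
- fixed_edge (a point): middle of the fixed edge, at its top: two bright steel blocks along the front long side of the seat, faces 19 mm in front of the seat point, 4 mm high above the stage, 6 mm thick, each 12 mm long, with a gap of 52 mm between them for a gripper finger. The slide's front long side must touch both.
- end_stop (a point): middle of the top of the end stop's face: a steel bar at the right end of the seat, face 38 mm right of the seat point, 34 mm long (along x), 6 mm thick, 4 mm high above the stage. A slide whose underside is 6 mm above the stage passes over it and over the fixed edge.
- nose (a point): top centre of the arm's polished brass nose, an upright cylinder 8 mm across with a flat top 13.5 mm above the stage (foot 1.5 mm above it). Empty, it stands 34 mm left of and 2 mm in front of the seat point, so it blocks the last 8 mm of the seat: it must be pushed left by the end of a slide held about 6 mm up, until the slide clears the end stop and can be lowered. It does not give downward.
- tray (a joint): how far the tray is pushed in, m: 0 fully out against its stop (as it starts), 0.149 fully shut. It slides along x with about 4 N of friction and stays where left. Push it on the grey pull block (60 mm wide, from 13 mm below to 11 mm above stage level) on its pale front panel; the block's front face is 93 mm in front of the seat point. Shut, the panel (21 mm behind) lies against the reader's face.
- clip_arm (a joint): angle of the sprung curved arm about its upright pivot (44 mm behind, 52 mm left of the seat point), rad: 0 empty, growing as the nose goes left, about 0.17 with a slide in place, 0.24 at its hard stop (slide 3 mm left of its seat). The nose presses right with 3 N empty, 6.5 N on a seated slide, 8 N at its stop; it clamps the slide by its ends but does not pull it to the fixed edge.
- slide_box: small white slide box with an orange label, 35 x 85 x 32 mm, loose on the right of the bench; origin: centre of its underside. Leave alone.
- timer: white bench timer, 58 x 64 x 16 mm, loose on the left of the bench; origin: centre of its underside. Leave alone.
- dropper_bottle: amber dropper bottle, 33 x 34 x 102 mm, loose on the left of the bench; origin: centre of its underside. Leave alone.
Mind the look-alikes: they are no part of the job. There is more than one size of the slide; the one meant has the size given above.

How it is judged:
On the way:
1. with the tray still out, the slide is let go, flat on the stage, against the end stop and flush against the fixed edge, the arm clamping its end (x of slide in the frame of seat between -0.0015 and 0.001 m and y of slide in the frame of seat between -0.0015 and 0.0015 m and z of slide in the frame of seat between -0.0015 and 0.0015 m and angle between the y axis of slide and the y axis of seat, either way round below 0.02 rad and angle between the z axis of slide and the z axis of seat, either way round below 0.03 rad and value of joint clip_arm between 0.12 and 0.2 rad and contact force between the fingers and slide below 0.05 N and value of joint tray below 0.02 m), for 0.3 s.
At the end, for the whole second after the job is handed in: The tray is fully shut (within 4 mm) and the slide lies at rest and released in its seat: flat on the stage, within 1 mm of the fixed edge and within 1.5 mm of the end stop and the stage, parallel to the fixed edge within 1.1 degrees, with the sprung arm pressing on its end (value of joint tray above 0.145 m and linear speed of slide below 0.01 m/s and x of slide in the frame of seat between -0.0015 and 0.001 m and y of slide in the frame of seat between -0.0015 and 0.0015 m and z of slide in the frame of seat between -0.0015 and 0.0015 m and angle between the y axis of slide and the y axis of seat, either way round below 0.02 rad and angle between the z axis of slide and the z axis of seat, either way round below 0.03 rad and value of joint clip_arm between 0.12 and 0.2 rad and contact force between the fingers and slide below 0.05 N); the robot touches nothing.
It fails at once if the brittle slide is pressed against the reader's parts (stage, edge, stop and arm summed; the clamp alone makes about 13 N) with more than 25 N (contact force between slide and reader above 25 N).
It fails at once if the slide box, timer or dropper bottle is moved more than 15 mm (distance of any of slide_box, timer, dropper_bottle from where it was at the start of the episode above 0.015 m).
It also fails if it takes over 64 s, if anything falls off the work surface, if the arm or the gripper's body presses on something with over 40 N, if the wrist force passes 120 N, or if a joint passes its speed limit or range.

ROBOT

A 6-joint arm with a two-finger parallel gripper is mounted at the origin on a cart in front of the work surface, level with it; the furniture and walls round the work are solid. World frame = base frame: x ahead of the robot, y to its left, z up, the work surface at z = 0. Lengths are in m, angles in rad, forces in N, time in s.
With the tool pointing down it reaches from about 0.275 to 0.85 m from the base axis. Payload 19 kg.
Tool frame: the origin (TCP) lies at the very end of the fingers, on their centre line; the grasp point (between the pads) lies grip_point_offset behind it (grip_point_offset is the distance from the TCP to the grasp point, in m); y points along the fingers, z is the direction in which the jaws open and shut, and the axes are right-handed (so a half turn about y gives the same grasp; the last joint's range is limited). The gripper opens to 85 mm and grips with 20 to 120 N. Pads are 22 mm wide; open, the fingers measure 114 mm over their backs; the gripper's body (76 mm by 85 mm) begins 54 mm behind the grasp point. The pads swing forward as they close: fully open they stand 13 mm farther back than shut.
Start: joints at [1.174, 0.15, 1.437, -0, 1.554, -0.134], TCP at [0.149, 0.555, 0.193] pointing down, gripper open.
Joint ranges: [-2.8, 2.8], [-0.68, 2.1], [0.12, 2.68], [-1.39, 4.53], [0.16, 2.79], [-2.81, 2.81]. Speed limits (rad/s): [1.89, 1.89, 2.22, 3.01, 3.01, 3.01].

INTERFACE

Orientations are given as a unit quaternion [x, y, z, w].
In Python, from workcell import * gives the robot as it stands. The module is installed in compiled form; this text tells all that it offers.
- The arm moves only by the tool move_arm, never from a script. Its argument "moves" is one flat list of numbers, 7 for each row, row after row: the finger opening in cm, from 0 to 8.54, then the shift along the tool's x, y, z in cm, then the turn, a rotation vector about the tool's x, y, z in rad. A call has 1 to 5 rows; each row is the pose to reach, as a shift and turn from the pose measured when the call began, along the tool's axes at that moment; what a row does not reach only later rows make up. A row lasts 1/10 s, in which the tool goes at most 50 mm and 8.59 degrees, less where a joint would pass 70% of its speed; a pose out of reach is approached as far as the arm can. A call with a gripper value outside its range is refused whole. The fingers move at their own pace and stop on an object; "newtons" is the grip in N (left out, the last holds). Time passes only in rows, so rows that repeat a pose let the fingers close. It gives the time, the measured TCP pose, the force and the opening at its end, in the units of the state.
- get_state(): the state, without advancing time (a new reading comes with each control period).
- read_camera(name): name is "side" or "top" or "wrist"; returns a dict with "img" (400x640x3 uint8, red, green, blue), "depth" (400x640 float32, m along the optical axis (not along the pixel's ray), 0 where there is no reading), "camera_matrix" (3x3 intrinsics, pixels), "cam_to_world" (4x4, takes a point from camera to world coordinates). Camera axes: x right, y down, z forward; pixel columns grow to the right and rows downward; lengths in m; the calibration is good to about 2 mm. A picture is of the moment at which its call begins.
- close_job(): hands the job in, once; it reports no verdict.
The state is a dict: "time": time; "qpos": joint angles; "qd": joint speeds; "joint_torque": joint torques, N m; "tool_pos": TCP position; "orientation": TCP orientation; "wrist_force": force on the tool from outside, world axes, zero at the start; "wrist_torque": the same for the moment, N m; "finger_gap": opening from 0.0 (shut) to 1.0 (fully open).
Only numpy, scipy, OpenCV 4.12 (cv2) and the standard library are available. Lean on these libraries where they do the work, as an engineer would, in place of code of your own. Each camera call takes 0.05 s, during which the arm holds its last target.

## Working session

There is one attempt and no reset: what is moved stays moved. The work goes in short steps, Python scripts to look and compute and a tool call to move; the robot and the scene stay as the last step left them, time stands still between calls to the robot, and variables do not carry over. Pictures are saved under pics/ and viewed, and the job is handed in when it is done.

Besides the shell and the picture viewer there is one more tool, called as name(argument=value, ...), one argument or row to a line, values as JSON. move_arm: Moves the arm, as the interface text tells. Its arguments: {"type":"object","properties":{"moves":{"type":"array"},"newtons":{"type":"number"}},"required":["moves"]}

```bash
mkdir -p pics; python3 - <<'E'
from workcell import *
import cv2,numpy as np
for n in ["side","top","wrist"]:
    r=read_camera(n); cv2.imwrite(f"pics/{n}0.png",r["img"][:,:,::-1]); np.savez(f"{n}0.npz",**r)
    print(n,r["camera_matrix"].round(1).tolist(),r["cam_to_world"].round(3).tolist())
print(get_state())
try: print(grip_point_offset)
except Exception as e: print(e)
E
```

```text
side [[429.4, 0.0, 321.3], [0.0, 429.4, 196.7], [0.0, 0.0, 1.0]] [[-0.825, -0.457, 0.334, 0.163], [-0.565, 0.682, -0.464, 0.515], [-0.015, -0.571, -0.821, 0.987], [0.0, 0.0, 0.0, 1.0]]
top [[422.7, 0.0, 321.1], [0.0, 422.7, 204.2], [0.0, 0.0, 1.0]] [[0.002, -0.975, 0.223, 0.286], [-1.0, -0.001, 0.005, -0.022], [-0.005, -0.223, -0.975, 1.308], [0.0, 0.0, 0.0, 1.0]]
wrist [[297.9, 0.0, 317.5], [0.0, 297.9, 206.5], [0.0, 0.0, 1.0]] [[0.259, 0.918, 0.299, 0.072], [0.966, -0.246, -0.081, 0.576], [-0.001, 0.31, -0.951, 0.373], [0.0, 0.0, 0.0, 1.0]]
{'time': 0.15, 'qpos': array([ 1.17400716e+00,  1.50840168e-01,  1.43784425e+00,  3.43444137e-05,
        1.55383395e+00, -1.34002828e-01]), 'qd': array([-0.00106773, -0.00052931, -0.0016356 ,  0.00161855,  0.00056271,
        0.00036377]), 'joint_torque': array([ 3.60670543e-03, -7.13381624e+01, -5.71040475e+01,  6.53076313e-06,
        7.23653007e-03, -1.69246505e-05]), 'tool_pos': array([0.14928876, 0.55504574, 0.19255154]), 'orientation': array([ 0.7013243 , -0.09273966,  0.09254454, -0.700699  ]), 'wrist_force': array([ 0.14177332, -0.21275996,  0.2103637 ]), 'wrist_torque': array([-0.01277599,  0.02116324,  0.00208844]), 'finger_gap': 0.9995986894543821}
0.0187
```

View pics/top0.png

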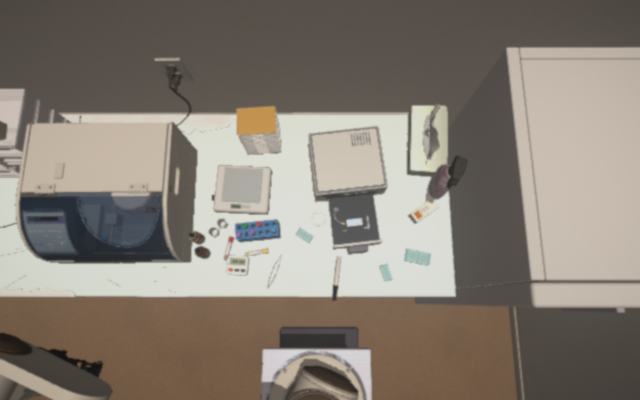

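View pics/side0.png

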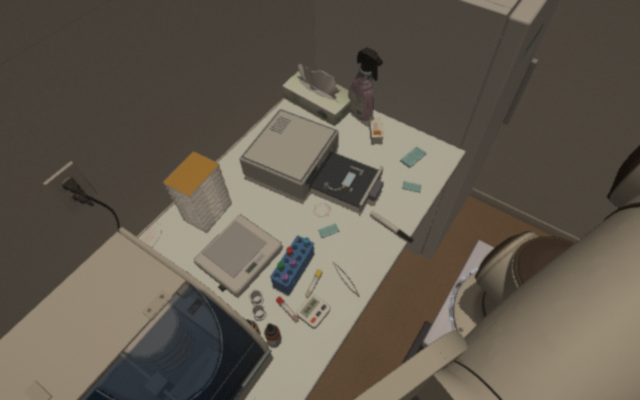

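```bash
python3 - <<'E'
import cv2,numpy as np
a=cv2.imread("pics/top0.png")
c=cv2.resize(a[180:300,290:450],None,fx=5,fy=5,interpolation=cv2.INTER_CUBIC);cv2.imwrite("pics/top0c.png",c)
b=cv2.imread("pics/side0.png")
c=cv2.resize(b[110:250,300:460],None,fx=4.2,fy=4.2,interpolation=cv2.INTER_CUBIC);cv2.imwrite("pics/side0c.png",c)
E
```

```text
(no output)
```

View pics/top0c.png

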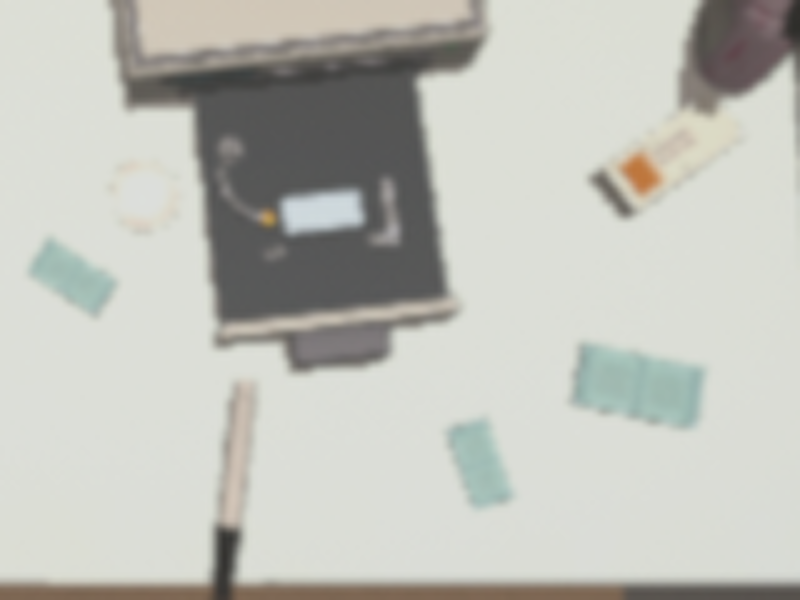

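View pics/side0c.png

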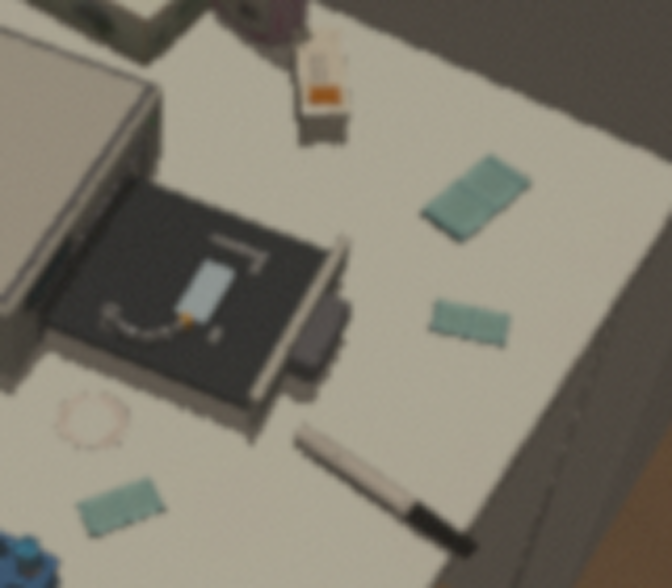

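```bash
cat > h.py <<'E'
import cv2,numpy as np
def ray(r,u,v,z):
    K=r["camera_matrix"];T=r["cam_to_world"]
    d=T[:3,:3]@np.linalg.inv(K)@np.array([u,v,1.]);o=T[:3,3]
    return o+d*(z-o[2])/d[2]
def proj(r,p):
    K=r["camera_matrix"];T=r["cam_to_world"]
    q=K@(T[:3,:3].T@(np.asarray(p)-T[:3,3]));return q[:2]/q[2]
def snap(name,tag,crop=None,f=1):
    from workcell import read_camera
    r=read_camera(name);np.savez(f"{tag}.npz",**r);im=r["img"][:,:,::-1]
    if crop: im=im[crop[1]:crop[3],crop[0]:crop[2]]
    cv2.imwrite(f"pics/{tag}.png",cv2.resize(im,None,fx=f,fy=f,interpolation=cv2.INTER_CUBIC));return r
E
python3 - <<'E'
from h import *
r=np.load("top0.npz")
P=lambda u,v,z:ray(r,290+(u+.5)/5-.5,180+(v+.5)/5-.5,z)
s=[P(*c,0.007) for c in [(583,343),(704,368),(692,428),(572,404)]]
for p in s: print("slide",p.round(4))
c=sum(s)/4; e=(s[1]+s[2]-s[0]-s[3])/2; print(c.round(4),np.linalg.norm(e),np.degrees(np.arctan2(e[1],e[0])), np.linalg.norm((s[0]+s[1]-s[2]-s[3])/2))
for n,u,v,z in [("panelL",222,336,.05),("panelR",455,308,.05),("blockFL",293,367,.04),("blockFR",387,356,.04),("nose",268,217,.0455),("stopfar",387,180,.036),("corner",397,240,.036),("fe right inner",372,240,.036),("fe left",275,252,.036),("trayL",195,105,.032),("box",0,0,0)]:
    print(n,P(u,v,z).round(4))
# reader top edges
for n,u,v in [("topFL",137,68),("topFR",482,35)]: print(n,P(u,v,.09).round(4))
E
```

```text
slide [ 0.4451 -0.277   0.007 ]
slide [ 0.4298 -0.3506  0.007 ]
slide [ 0.3932 -0.3412  0.007 ]
slide [ 0.4077 -0.2686  0.007 ]
[ 0.4189 -0.3093  0.007 ] 0.07458440619851098 -101.49623454176911 0.038062918175076746
panelL [ 0.4437 -0.0535  0.05  ]
panelR [ 0.4607 -0.1929  0.05  ]
blockFL [ 0.4264 -0.0962  0.04  ]
blockFR [ 0.4331 -0.1527  0.04  ]
nose [ 0.5166 -0.0819  0.0455]
stopfar [ 0.5415 -0.1555  0.036 ]
corner [ 0.5043 -0.1607  0.036 ]
fe right inner [ 0.5042 -0.1455  0.036 ]
fe left [ 0.4968 -0.0864  0.036 ]
trayL [ 0.5896 -0.0379  0.032 ]
box [0.6666 0.0871 0.    ]
topFL [ 0.5984 -0.0027  0.09  ]
topFR [ 0.6189 -0.2084  0.09  ]
```

```bash
cat >> h.py <<'E'
from scipy.spatial.transform import Rotation as Ro
def state():
    from workcell import get_state
    return get_state()
def goal(p,zang,tilt=None):
    """delta (cm, rotvec) from current to TCP p, tool down, tool z at world angle zang deg"""
    s=state();R0=Ro.from_quat(s["orientation"])
    z=np.array([np.cos(np.radians(zang)),np.sin(np.radians(zang)),0]);y=np.array([0,0,-1.]);x=np.cross(y,z)
    R1=Ro.from_matrix(np.stack([x,y,z],1))
    d=R0.inv().apply(np.asarray(p)-s["tool_pos"])*100
    w=(R0.inv()*R1).as_rotvec()
    print("t",round(s["time"],2),"tcp",s["tool_pos"].round(4),"F",s["wrist_force"].round(2),"gap",round(s["finger_gap"]*8.54,2),"q",s["qpos"].round(2))
    print("d cm",d.round(3),"rv",w.round(4)); return d,w
E
python3 - <<'E'
from h import *
s=state();print(Ro.from_quat(s["orientation"]).as_matrix().round(3))
goal([.419,-.309,.15],-11.5); goal([.419,-.309,.15],168.5)
E
```

```text
[[ 0.966 -0.     0.26 ]
 [-0.26  -0.001  0.966]
 [-0.    -1.    -0.001]]
t 0.15 tcp [0.1493 0.555  0.1926] F [ 0.14 -0.21  0.21] gap 8.54 q [ 1.17  0.15  1.44  0.    1.55 -0.13]
d cm [ 48.491   4.317 -76.428] rv [9.0000e-04 1.5087e+00 6.0000e-04]
t 0.15 tcp [0.1493 0.555  0.1926] F [ 0.14 -0.21  0.21] gap 8.54 q [ 1.17  0.15  1.44  0.    1.55 -0.13]
d cm [ 48.491   4.317 -76.428] rv [ 6.0000e-04 -1.6329e+00 -9.0000e-04]
```

View pics/wrist0.png

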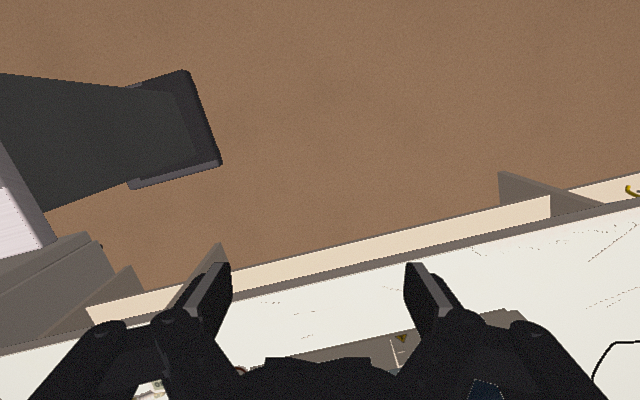

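```bash
python3 - <<'E'
from h import *
goal([.38,.1,.26],-11.5)
goal([.419,-.309,.12],-11.5)
E
```

```text
t 0.15 tcp [0.1493 0.555  0.1926] F [ 0.14 -0.21  0.21] gap 8.54 q [ 1.17  0.15  1.44  0.    1.55 -0.13]
d cm [ 34.099  -6.716 -37.955] rv [9.0000e-04 1.5087e+00 6.0000e-04]
t 0.15 tcp [0.1493 0.555  0.1926] F [ 0.14 -0.21  0.21] gap 8.54 q [ 1.17  0.15  1.44  0.    1.55 -0.13]
d cm [ 48.492   7.317 -76.425] rv [9.0000e-04 1.5087e+00 6.0000e-04]
```

move_arm(
  moves=[8.5,34,-6.7,-38,0,0.9,0,8.5,34,-6.7,-38,0,0.9,0,8.5,34,-6.7,-38,0,0.9,0,8.5,34,-6.7,-38,0,0.9,0,8.5,34,-6.7,-38,0,0.9,0],
)

```text
time: 0.65
tool_pos: [0.2611, 0.3321, 0.2256]
orientation: [0.618, -0.345, 0.345, -0.617]
wrist_force: [1.5, 0.4, 0.2]
finger_gap: 0.994
```

```bash
python3 - <<'E'
from h import *
goal([.40,-.2,.22],-11.5)
E
```

```text
t 0.65 tcp [0.2611 0.3321 0.2256] F [1.5  0.45 0.22] gap 8.49 q [ 0.72 -0.18  1.7  -0.    1.62  0.17]
d cm [ 52.577   0.601 -16.104] rv [3.000e-04 7.532e-01 8.000e-04]
```

move_arm(
  moves=[8.5,52.6,0.6,-16.1,0,0.753,0,8.5,52.6,0.6,-16.1,0,0.753,0,8.5,52.6,0.6,-16.1,0,0.753,0,8.5,52.6,0.6,-16.1,0,0.753,0,8.5,52.6,0.6,-16.1,0,0.753,0],
)

```text
time: 1.15
tool_pos: [0.3213, 0.1032, 0.2232]
orientation: [0.459, -0.537, 0.538, -0.459]
wrist_force: [1.8, 1.2, 0.2]
finger_gap: 0.993
```

```bash
python3 - <<'E'
from h import *
goal([.419,-.309,.14],-11.5)
E
```

```text
t 1.15 tcp [0.3213 0.1032 0.2232] F [1.76 1.19 0.19] gap 8.48 q [ 0.08 -0.38  1.85 -0.    1.67  0.24]
d cm [39.181  8.359 16.092] rv [-0.0008  0.0436  0.0006]
```

move_arm(
  moves=[8.5,39.2,8.3,16.1,0,0.044,0,8.5,39.2,8.3,16.1,0,0.044,0,8.5,39.2,8.3,16.1,0,0.044,0,8.5,39.2,8.3,16.1,0,0.044,0,8.5,39.2,8.3,16.1,0,0.044,0],
)

```text
time: 1.65
tool_pos: [0.3762, -0.1292, 0.1766]
orientation: [0.447, -0.547, 0.548, -0.447]
wrist_force: [1.1, 0.6, -0.2]
finger_gap: 0.994
```

```bash
python3 - <<'E'
from h import *
goal([.419,-.300,.14],-11.5)
E
```

```text
t 1.65 tcp [ 0.3762 -0.1292  0.1766] F [ 1.1   0.63 -0.24] gap 8.49 q [-0.52 -0.23  1.83 -0.    1.53 -0.32]
d cm [15.875  3.686  7.614] rv [-0.0015 -0.001   0.0007]
```

move_arm(
  moves=[8.5,15.9,3.7,7.6,0,0,0,8.5,15.9,3.7,7.6,0,0,0,8.5,15.9,3.7,7.6,0,0,0,8.5,15.9,3.7,7.6,0,0,0,8.5,15.9,3.7,7.6,0,0,0],
)

```text
time: 2.15
tool_pos: [0.4185, -0.303, 0.1379]
orientation: [-0.446, 0.549, -0.548, 0.446]
wrist_force: [-0.2, 1.4, -0.5]
finger_gap: 0.998
```

```bash
python3 - <<'E'
from h import *
r=snap("wrist","w1")
goal([.419,-.300,.14],-11.5)
E
```

```text
t 2.2 tcp [ 0.4184 -0.3013  0.1386] F [0.45 0.06 0.21] gap 8.51 q [-0.77  0.05  1.66  0.    1.43 -0.57]
d cm [-0.14  -0.142  0.035] rv [ 0.0006 -0.003  -0.0006]
```

View pics/w1.png

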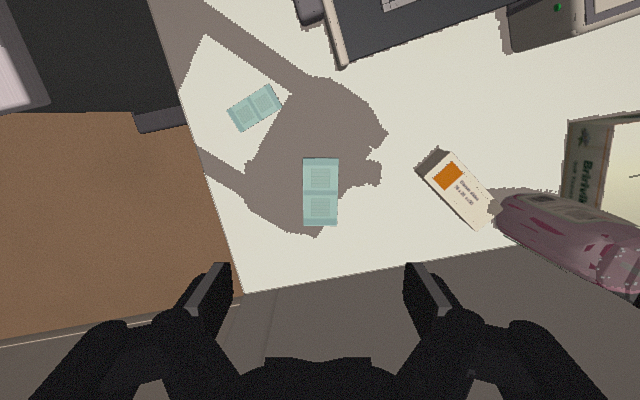

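```bash
python3 - <<'E'
from h import *
im=cv2.imread("pics/w1.png")[145:240,280:360]
cv2.imwrite("pics/w1c.png",cv2.resize(im,None,fx=6,fy=6,interpolation=cv2.INTER_CUBIC))
E
```

```text
(no output)
```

View pics/w1c.png

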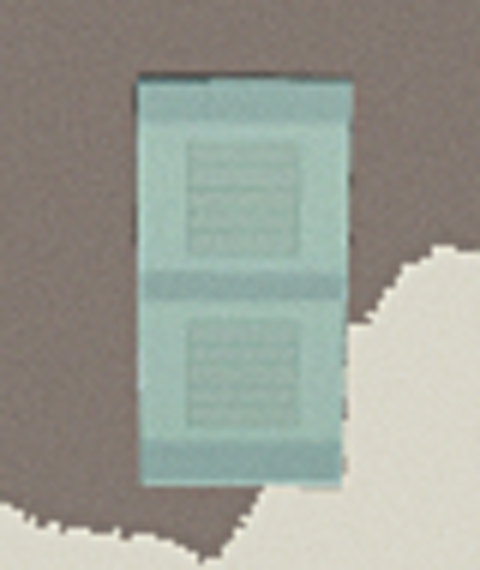

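```bash
python3 - <<'E'
from h import *
r=np.load("w1.npz")
P=lambda u,v,z:ray(r,280+(u+.5)/6-.5,145+(v+.5)/6-.5,z)
s=[P(*c,0.007) for c in [(138,83),(353,83),(342,485),(141,485)]]
c=sum(s)/4; e=(s[0]+s[1]-s[2]-s[3])/2; f=(s[1]+s[2]-s[0]-s[3])/2
print(c.round(4),np.linalg.norm(e),np.linalg.norm(f),np.degrees(np.arctan2(e[1],e[0]))-90,np.degrees(np.arctan2(f[1],f[0])))
goal([c[0],c[1],.05],-12.)
# top-view check
t=np.load("top0.npz"); print(proj(t,c))
E
```

```text
[ 0.4192 -0.3095  0.007 ] 0.07508934660232061 0.037491145801160204 -12.048830005019013 -11.650519876577688
t 2.2 tcp [ 0.4184 -0.3013  0.1386] F [0.45 0.06 0.21] gap 8.51 q [-0.77  0.05  1.66  0.    1.43 -0.57]
d cm [0.791 8.858 0.248] rv [ 0.0006  0.0057 -0.0006]
[417.17804532 256.65737881]
```

move_arm(
  moves=[5.2,0.8,4,0.25,0,0.004,0,5.2,0.8,8.8,0.25,0,0.004,0,5.2,0.8,10.8,0.25,0,0.004,0,5.2,0.8,10.8,0.25,0,0.004,0,5.2,0.8,10.8,0.25,0,0.004,0],
)

```text
time: 2.7
tool_pos: [0.4196, -0.3092, 0.0318]
orientation: [-0.446, 0.549, -0.549, 0.446]
wrist_force: [0.2, 0.6, 0.7]
finger_gap: 0.61
```

```bash
python3 - <<'E'
from h import *
r=snap("wrist","w2")
goal([.4192,-.3095,.008],-11.85)
d=r["depth"]; print(d[230:330:8,200:250:6].round(3))
E
```

```text
t 2.75 tcp [ 0.4199 -0.3097  0.0324] F [ 0.25 -0.03  0.36] gap 5.21 q [-0.78  0.15  1.77  0.    1.21 -0.58]
d cm [-0.005  2.444 -0.078] rv [-0.0014 -0.0003  0.0006]
[[0.23  0.23  0.229 0.229 0.231 0.23  0.23  0.23  0.23 ]
 [0.232 0.232 0.232 0.232 0.232 0.232 0.232 0.232 0.233]
 [0.234 0.233 0.234 0.233 0.234 0.234 0.234 0.233 0.234]
 [0.236 0.235 0.235 0.236 0.236 0.237 0.235 0.235 0.235]
 [0.239 0.238 0.237 0.238 0.239 0.239 0.239 0.239 0.238]
 [0.239 0.24  0.241 0.24  0.24  0.239 0.142 0.141 0.134]
 [0.242 0.244 0.243 0.243 0.243 0.243 0.135 0.127 0.127]
 [0.245 0.246 0.245 0.244 0.245 0.128 0.13  0.121 0.121]
 [0.248 0.248 0.248 0.247 0.112 0.113 0.114 0.119 0.119]
 [0.249 0.25  0.109 0.109 0.108 0.107 0.108 0.109 0.119]
 [0.113 0.113 0.105 0.106 0.105 0.105 0.106 0.106 0.118]
 [0.109 0.11  0.1   0.1   0.1   0.101 0.1   0.102 0.118]
 [0.106 0.105 0.097 0.097 0.097 0.092 0.091 0.091 0.09 ]]
```

View pics/w2.png

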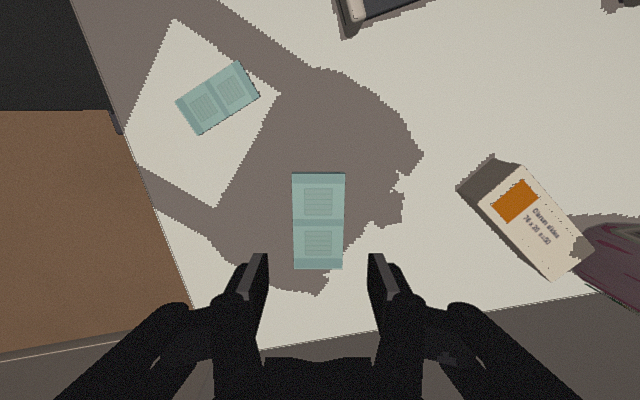

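```bash
python3 - <<'E'
from h import *
r=np.load("w2.npz");s=state();R=Ro.from_quat(s["orientation"]).as_matrix();p=s["tool_pos"]
print("tcp px",proj(r,p),"grasp px",proj(r,p-R[:,1]*.0187))
d=r["depth"];K=r["camera_matrix"];T=r["cam_to_world"]
v,u=np.mgrid[240:400:1,100:540]; z=d[v,u]
m=(z>0.03)&(z<.16)
X=np.stack([(u-K[0,2])/K[0,0]*z,(v-K[1,2])/K[1,1]*z,z],-1)[m]@T[:3,:3].T+T[:3,3]
L=(X-p)@R  # tool frame
for sgn in (-1,1):
    q=L[L[:,2]*sgn>0]; q=q[np.abs(q[:,2])<.06]
    i=np.argsort(-q[:,1])[:8]; print((q[i]*1000).round(1).tolist())
E
```

```text
tcp px [319.48257024 237.99216286] grasp px [319.66097106 250.80562916]
[[-1.1, -40.0, -27.4], [-0.2, -40.4, -27.4], [1.0, -40.4, -27.5], [-2.1, -40.8, -27.2], [-1.0, -40.9, -27.3], [1.3, -41.1, -27.4], [-8.3, -41.4, -27.4], [-9.5, -41.6, -27.3]]
[[-1.2, -39.0, 25.0], [-0.7, -40.2, 24.8], [0.3, -40.6, 24.8], [-0.4, -40.7, 24.8], [-1.7, -40.9, 24.7], [3.5, -41.1, 24.9], [0.5, -41.3, 24.7], [2.2, -41.3, 24.8]]
```

```bash
python3 - <<'E'
from h import *
r=snap("side","s2",(340,120,460,220),6)
s=state();print(proj(r,s["tool_pos"]), proj(r,s["tool_pos"]+[0,0,.04]))
E
```

```text
[413.74464242 150.53361451] [416.01544023 141.23997599]
```

View pics/s2.png

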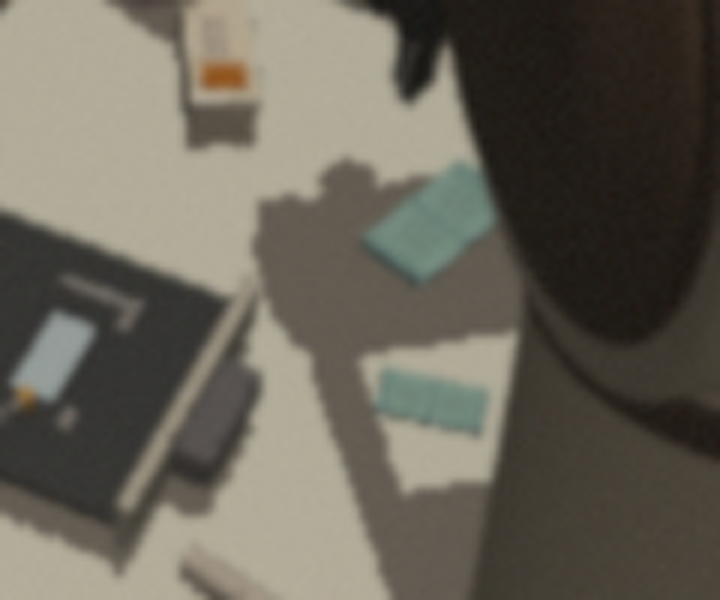

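```bash
python3 - <<'E'
from h import *
r=np.load("s2.npz");s=state();R=Ro.from_quat(s["orientation"]).as_matrix();p=s["tool_pos"]
for dz in (.026,.034):
  for b in (0,.01,.02,.03,.04,.05): print(dz,b,proj(r,p+R[:,2]*dz-R[:,1]*b).round(1))
E
```

```text
0.026 0 [406.8 145.7]
0.026 0.01 [407.3 143.4]
0.026 0.02 [407.9 141.1]
0.026 0.03 [408.4 138.8]
0.026 0.04 [408.9 136.4]
0.026 0.05 [409.5 134. ]
0.034 0 [404.7 144.3]
0.034 0.01 [405.2 142. ]
0.034 0.02 [405.7 139.7]
0.034 0.03 [406.2 137.3]
0.034 0.04 [406.8 134.9]
0.034 0.05 [407.3 132.5]
```

move_arm(
  moves=[5.2,0,0.9,-0.08,0,0,0,5.2,0,1.8,-0.08,0,0,0,5.2,0,1.8,-0.08,0,0,0],
)

```text
time: 3.1
tool_pos: [0.4188, -0.3093, 0.0135]
orientation: [0.445, -0.549, 0.549, -0.446]
wrist_force: [-0.3, -0.5, -0.1]
finger_gap: 0.611
```

```bash
python3 - <<'E'
from h import *
r=snap("wrist","w3")
goal([.4192,-.3095,.008],-11.85)
E
```

```text
t 3.15 tcp [ 0.4189 -0.3095  0.014 ] F [ 0.13  0.46 -0.37] gap 5.2 q [-0.78  0.17  1.79  0.    1.18 -0.58]
d cm [-0.001  0.598  0.027] rv [-0.0009 -0.0005  0.0003]
```

View pics/w3.png

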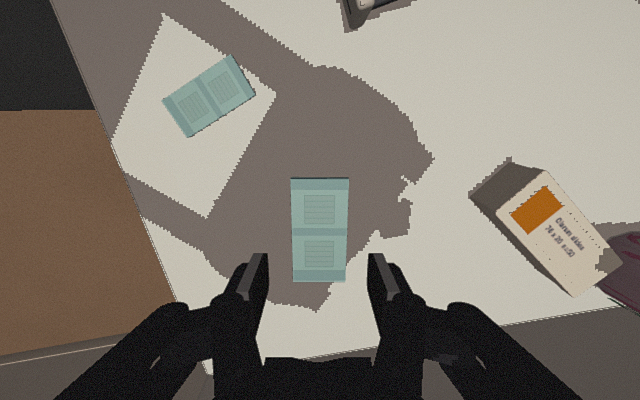

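move_arm(
  moves=[5.2,0,0.6,0.03,0,0,0,5.2,0,1.2,0.03,0,0,0,5.2,0,1.2,0.03,0,0,0],
)

```text
time: 3.45
tool_pos: [0.4188, -0.3092, 0.001]
orientation: [-0.445, 0.549, -0.549, 0.446]
wrist_force: [-0.7, 0.3, 0.2]
finger_gap: 0.606
```

```bash
python3 - <<'E'
from h import *
r=snap("wrist","w4",(180,160,460,400),2.5)
goal([.4192,-.3095,-.02],-11.85)
E
```

```text
t 3.5 tcp [ 0.419  -0.3093  0.0014] F [-0.05  0.28 -0.26] gap 5.18 q [-0.78  0.18  1.81  0.    1.15 -0.58]
d cm [0.018 2.143 0.022] rv [-0.0001 -0.0005 -0.0003]
```

View pics/w4.png

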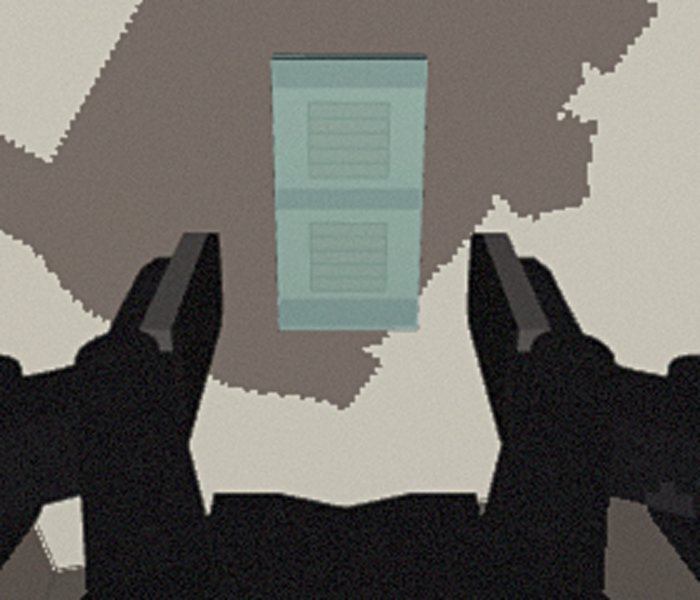

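move_arm(
  moves=[5.2,0,0.7,0.02,0,0,0,5.2,0,1.4,0.02,0,0,0,5.2,0,1.4,0.02,0,0,0],
)

```text
time: 3.8
tool_pos: [0.4187, -0.3089, -0.0138]
orientation: [-0.446, 0.55, -0.548, 0.446]
wrist_force: [-0.2, -0.4, 0.1]
finger_gap: 0.61
```

```bash
python3 - <<'E'
from h import *
r=snap("wrist","w5",(180,160,460,400),2.5)
goal([.4192,-.3095,-.03],-11.85)
s=state();R=Ro.from_quat(s["orientation"]).as_matrix();p=s["tool_pos"]
d=r["depth"];K=r["camera_matrix"];T=r["cam_to_world"]
v,u=np.mgrid[240:400,100:540]; z=d[v,u]
m=(z>0.03)
X=np.stack([(u-K[0,2])/K[0,0]*z,(v-K[1,2])/K[1,1]*z,z],-1)[m]@T[:3,:3].T+T[:3,3]
L=(X-p)@R
m=(L[:,1]<-.025+0)&(abs(L[:,2])>.022)&(abs(L[:,2])<.045)&(abs(L[:,0])<.02);L=L[m];X=X[m]
m=(X[:,2]>.012);L=L[m]
i=np.argsort(-L[:,1])[:200:8];print((L[i]*1000).round(1).tolist())
E
```

```text
t 3.85 tcp [ 0.4189 -0.309  -0.0132] F [ 0.52 -0.09 -0.05] gap 5.18 q [-0.78  0.2   1.82  0.    1.12 -0.58]
d cm [0.04  1.679 0.041] rv [ 0.0009 -0.0005 -0.0009]
[[0.9, -40.1, -27.3], [-2.0, -41.0, -27.0], [-8.8, -41.6, 24.9], [3.3, -42.0, -27.1], [1.4, -42.3, -27.0], [-7.6, -42.7, -27.0], [4.5, -43.0, 24.9], [-10.2, -43.4, 25.1], [-1.2, -43.6, 25.0], [7.1, -43.7, -27.0], [-11.1, -44.0, -27.1], [0.2, -44.3, -27.1], [-8.5, -44.5, -27.1], [-11.5, -44.7, 30.8], [-11.5, -44.7, 27.3], [-11.6, -44.9, 28.2], [-11.7, -45.1, 28.7], [-7.2, -45.2, -27.1], [-11.8, -45.4, 24.7], [-11.9, -45.6, 27.6], [-8.6, -45.7, -26.9], [-11.5, -45.8, 26.6], [-11.5, -45.9, 27.6], [5.6, -46.1, -27.1], [-11.6, -46.2, -31.2]]
```

View pics/w5.png

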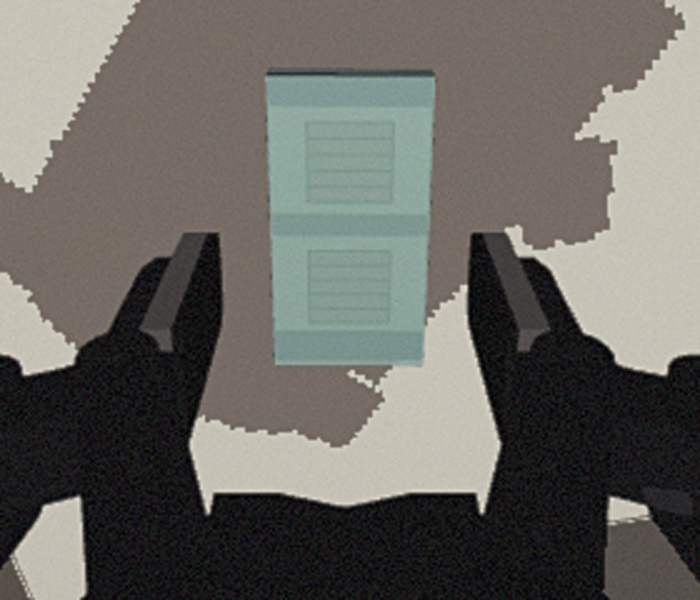

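move_arm(
  moves=[4.3,0.04,0.6,0.15,0,0,0,4.3,0.04,1.0,0.15,0,0,0,4.3,0.04,1.0,0.15,0,0,0,4.3,0.04,1.0,0.15,0,0,0],
)

```text
time: 4.25
tool_pos: [0.4203, -0.3097, -0.0233]
orientation: [-0.446, 0.55, -0.549, 0.446]
wrist_force: [-0.4, -0.2, 0.5]
finger_gap: 0.499
```

```bash
cat >> h.py <<'E'
def tips(r,zmin=.012):
    s=state();R=Ro.from_quat(s["orientation"]).as_matrix();p=s["tool_pos"]
    d=r["depth"];K=r["camera_matrix"];T=r["cam_to_world"]
    v,u=np.mgrid[220:400,100:540]; z=d[v,u]
    m=(z>0.03)&(z<.155)
    X=np.stack([(u-K[0,2])/K[0,0]*z,(v-K[1,2])/K[1,1]*z,z],-1)[m]@T[:3,:3].T+T[:3,3]
    L=(X-p)@R
    for sg in (-1,1):
        q=L[(L[:,2]*sg>0)&(abs(L[:,0])<.02)&(abs(L[:,2])<.05)]
        q=q[np.argsort(-q[:,1])[:40]]; print("tip",(np.median(q,0)*1000).round(1),(q[:3,1]*1000).round(1))
E
python3 - <<'E'
from h import *
r=snap("wrist","w6",(180,160,460,400),2.5)
goal([.4192,-.3095,-.03],-11.85); tips(r)
E
```

```text
t 4.3 tcp [ 0.4203 -0.3098 -0.0231] F [ 1.04  0.21 -1.15] gap 4.3 q [-0.78  0.22  1.82  0.    1.1  -0.58]
d cm [-0.005  0.688 -0.116] rv [ 0.0008 -0.0005 -0.0008]
tip [ -7.9 -43.7 -22.5] [-40.4 -40.4 -40.9]
tip [ -7.8 -43.5  20.6] [-40.3 -40.6 -41.3]
```

View pics/w6.png

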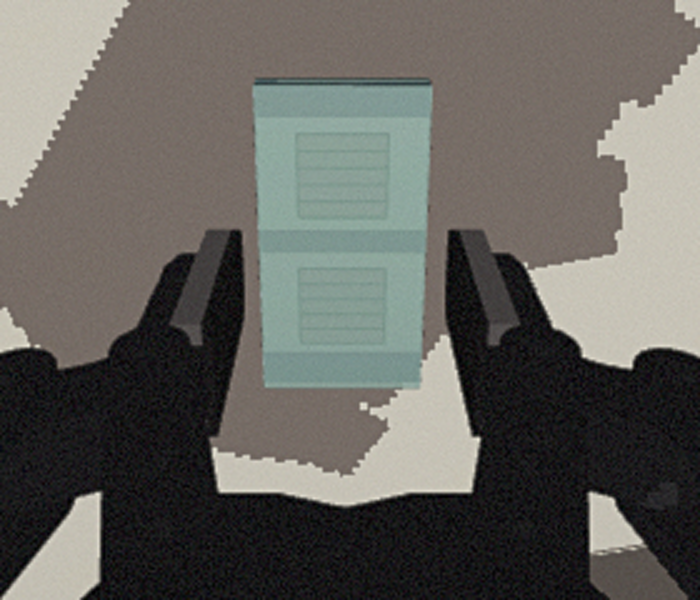

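move_arm(
  moves=[4.3,0,0.6,0,0,0,0,4.3,0,1.1,0,0,0,0,4.3,0,1.3,0,0,0,0,4.3,0,1.3,0,0,0,0],
)

```text
time: 4.7
tool_pos: [0.4201, -0.3096, -0.0366]
orientation: [-0.446, 0.55, -0.548, 0.446]
wrist_force: [-0.3, 0.4, 0.5]
finger_gap: 0.503
```

```bash
python3 - <<'E'
from h import *
r=snap("wrist","w7",(180,160,460,400),2.5)
goal([.4192,-.3095,-.038],-11.85); tips(r)
E
```

```text
t 4.75 tcp [ 0.4202 -0.3097 -0.0363] F [-0.14  0.65 -0.26] gap 4.31 q [-0.78  0.24  1.83  0.    1.07 -0.58]
d cm [ 0.001  0.168 -0.106] rv [ 0.0011 -0.0005 -0.001 ]
tip [-12.4 -41.3 -14.6] [-36.9 -36.9 -37. ]
tip [-13.  -41.3  14.5] [-36.6 -36.7 -36.8]
```

View pics/w7.png

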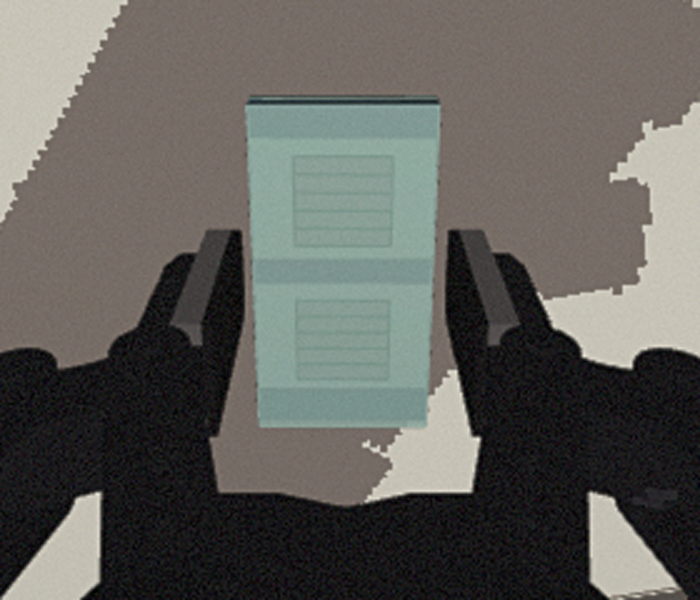

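move_arm(
  moves=[4.3,0,0.1,0,0,0,0,4.3,0,0.2,0,0,0,0,4.3,0,0.3,0,0,0,0,4.3,0,0.3,0,0,0,0],
)

```text
time: 5.15
tool_pos: [0.4202, -0.3096, -0.0394]
orientation: [-0.446, 0.55, -0.548, 0.446]
wrist_force: [-0.2, -1.0, 0.3]
finger_gap: 0.504
```

move_arm(
  moves=[4.3,0,0.1,0,0,0,0,4.3,0,0.2,0,0,0,0,4.3,0,0.2,0,0,0,0],
)

```text
time: 5.45
tool_pos: [0.4204, -0.3098, -0.0403]
orientation: [-0.446, 0.549, -0.549, 0.446]
wrist_force: [-6.5, 6.3, 22.1]
finger_gap: 0.502
```

move_arm(
  moves=[4.3,0,-0.2,0,0,0,0,3.9,0,-0.2,0,0,0,0,3.5,0,-0.2,0,0,0,0,3.2,0,-0.2,0,0,0,0,3.2,0,-0.2,0,0,0,0],
  newtons=40,
)

```text
time: 5.95
tool_pos: [0.4206, -0.31, -0.0378]
orientation: [-0.446, 0.549, -0.549, 0.446]
wrist_force: [-1.9, 2.6, 10.8]
finger_gap: 0.427
```

```bash
python3 - <<'E'
from h import *
r=snap("wrist","w8",(180,160,460,400),2.5)
goal([.4192,-.3095,-.038],-11.85); tips(r)
E
```

```text
t 6.0 tcp [ 0.4206 -0.3099 -0.0378] F [-2.26  2.   11.37] gap 3.63 q [-0.78  0.24  1.83  0.    1.07 -0.58]
d cm [-0.015  0.016 -0.143] rv [ 0.0004 -0.0003 -0.0005]
tip [-19.7 -37.2 -36.8] [-36.9 -36.9 -36.9]
tip [-19.4 -37.3  32.6] [-36.9 -36.9 -36.9]
```

View pics/w8.png

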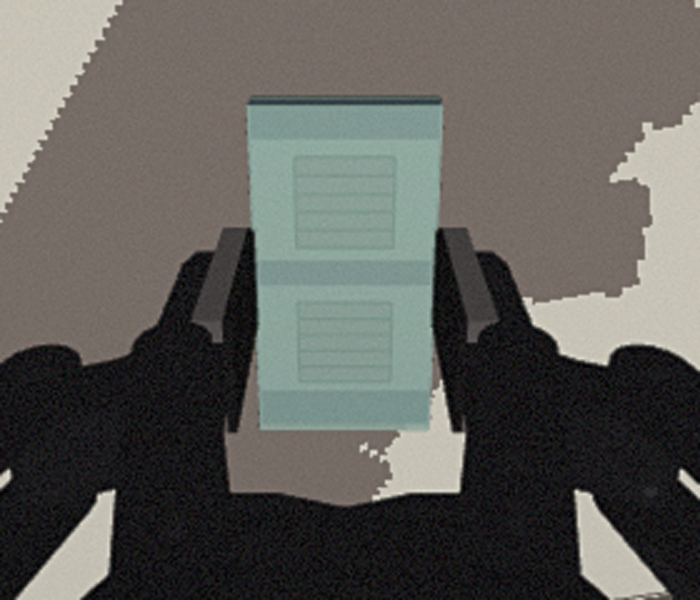

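move_arm(
  moves=[4.3,0,-0.1,0,0,0,0,4.3,0,-0.2,0,0,0,0,3.8,0,-0.2,0,0,0,0,3.2,0,-0.2,0,0,0,0,3.2,0,-0.2,0,0,0,0],
)

```text
time: 6.5
tool_pos: [0.4206, -0.31, -0.0356]
orientation: [-0.446, 0.549, -0.549, 0.446]
wrist_force: [-2.1, 2.0, 7.3]
finger_gap: 0.424
```

```bash
python3 - <<'E'
from h import *
goal([.4192,-.3095,-.038],-11.85)
E
```

```text
t 6.5 tcp [ 0.4206 -0.31   -0.0356] F [-2.08  1.99  7.26] gap 3.62 q [-0.78  0.24  1.83  0.    1.08 -0.58]
d cm [-0.019  0.239 -0.143] rv [ 0.0004 -0.0003 -0.0005]
```

move_arm(
  moves=[3.2,0,-3,0,0,0,0,3.2,0,-6,0,0,0,0,3.2,0,-10,0,0,0,0,3.2,0,-13,0,0,0,0],
)

```text
time: 6.9
tool_pos: [0.4207, -0.3102, 0.0965]
orientation: [0.446, -0.549, 0.549, -0.446]
wrist_force: [-0.2, -1.4, -0.5]
finger_gap: 0.419
```

```bash
python3 - <<'E'
from h import *
goal([.51,-.22,.10],6.3)
E
```

```text
t 6.9 tcp [ 0.4207 -0.3102  0.0965] F [-0.2  -1.36 -0.5 ] gap 3.58 q [-0.78  0.09  1.7   0.    1.35 -0.58]
d cm [-10.663  -0.349   6.883] rv [-5.000e-04 -3.171e-01  3.000e-04]
```

move_arm(
  moves=[3.2,-10.66,-0.35,6.88,0,-0.317,0,3.2,-10.66,-0.35,6.88,0,-0.317,0,3.2,-10.66,-0.35,6.88,0,-0.317,0,3.2,-10.66,-0.35,6.88,0,-0.317,0,3.2,-10.66,-0.35,6.88,0,-0.317,0],
)

```text
time: 7.4
tool_pos: [0.51, -0.2196, 0.0997]
orientation: [0.527, -0.472, 0.472, -0.527]
wrist_force: [-0.6, -0.4, -0.7]
finger_gap: 0.424
```

```bash
python3 - <<'E'
from h import *
r=snap("wrist","w9")
goal([.51,-.22,.10],6.3)
E
```

```text
t 7.45 tcp [ 0.5096 -0.2202  0.0997] F [-0.1   0.19 -0.01] gap 3.6 q [-0.55  0.16  1.62 -0.    1.36 -0.66]
d cm [-0.011 -0.027  0.039] rv [ 0.0001 -0.0002  0.0002]
```

View pics/w9.png

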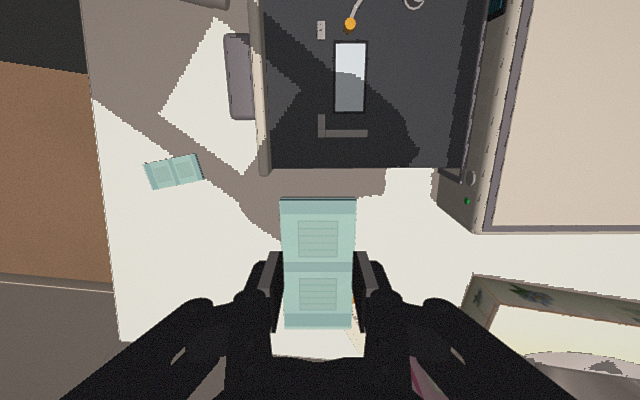

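```bash
python3 - <<'E'
from h import *
im=cv2.imread("pics/w9.png")
cv2.imwrite("pics/w9a.png",cv2.resize(im[5:150,305:385],None,fx=4,fy=4,interpolation=cv2.INTER_CUBIC))
cv2.imwrite("pics/w9b.png",cv2.resize(im[20:180,220:300],None,fx=3.7,fy=3.7,interpolation=cv2.INTER_CUBIC))
cv2.imwrite("pics/w9d.png",cv2.resize(im[185:345,265:375],None,fx=3.7,fy=3.7,interpolation=cv2.INTER_CUBIC))
r=np.load("w9.npz");K=r["camera_matrix"];T=r["cam_to_world"]
for u,v in [(400,60),(400,100),(300,60),(300,100),(350,80),(390,150),(300,155)]:
    z=np.median(r["depth"][v-2:v+3,u-2:u+3]);print(u,v,(T[:3,:3]@(np.linalg.inv(K)@[u,v,1]*z)+T[:3,3]).round(4))
E
```

```text
400 60 [ 0.5585 -0.0977  0.0315]
400 100 [ 0.5641 -0.1257  0.0313]
300 60 [ 0.4833 -0.1061  0.031 ]
300 100 [ 0.486  -0.1345  0.0314]
350 80 [ 0.5229 -0.1158  0.0317]
390 150 [ 0.5636 -0.165   0.0313]
300 155 [ 0.49   -0.1774  0.0314]
```

View pics/w9a.png

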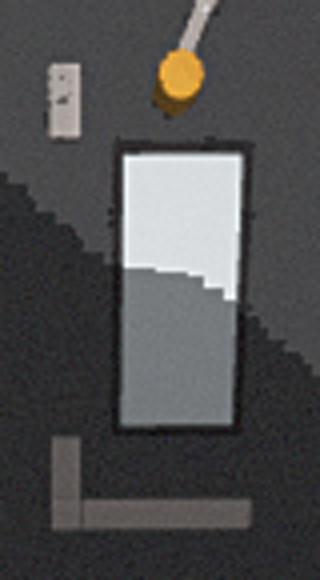

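View pics/w9b.png

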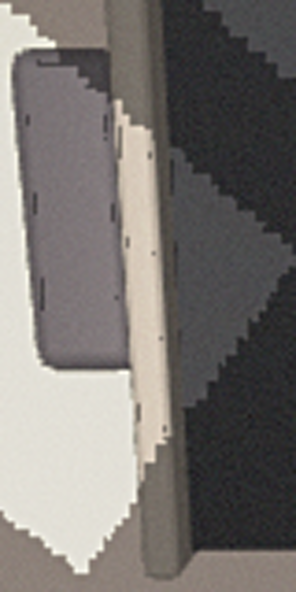

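View pics/w9d.png

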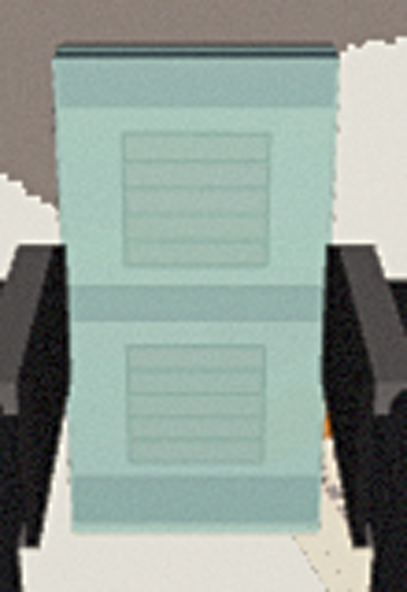

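```bash
python3 - <<'E'
from h import *
r=np.load("w9.npz");s=state();R=Ro.from_quat(s["orientation"]).as_matrix();p=s["tool_pos"]
A=lambda u,v,z:ray(r,305+(u+.5)/4-.5,5+(v+.5)/4-.5,z)
D=lambda u,v,z:ray(r,265+(u+.5)/3.7-.5,185+(v+.5)/3.7-.5,z)
zs=.0313
pts=dict(LBo=A(79,63,zs+.004),LBi=A(79,137,zs+.004),RBi=A(80,436,zs+.004),stopA=A(82,500,zs+.004),stopB=A(251,500,zs+.004),nose=A(181,75,zs+.0135))
for k,v in pts.items(): print(k,v.round(4))
f=pts["LBo"]-pts["RBi"]; print("edge ang",np.degrees(np.arctan2(f[1],f[0]))-90, "gap",np.linalg.norm(pts["LBi"]-pts["RBi"]))
g=pts["stopB"]-pts["stopA"];print("stop ang",np.degrees(np.arctan2(g[1],g[0])),np.linalg.norm(g))
yaw=np.radians(6.5)
for yd in (5.5,6,6.5,7):
    y=np.radians(yd);ex=np.array([np.cos(y),np.sin(y),0]);ey=np.array([-np.sin(y),np.cos(y),0])
    S=[]
    # seat from features: along ex: edge faces mean +19mm ; along ey: stop +38
    a=np.mean([pts[k]@ex for k in("LBo","LBi","RBi")])+.019
    b=np.mean([pts[k]@ey for k in("stopA","stopB")])+.038
    seat=a*ex+b*ey; n=pts["nose"]-seat
    print(yd,"seat",seat.round(4),"nose rel",(n@ex).round(4),(n@ey).round(4),"mid gap",((pts["LBi"]+pts["RBi"])/2-seat)@ey)
zt=p[2]+.0356+.007
c=[D(*q,zt) for q in [(56,58),(337,58),(319,528),(72,528)]]
m=sum(c)/4;e=(c[0]+c[1]-c[2]-c[3])/2;w=(c[1]+c[2]-c[0]-c[3])/2
print("slide",m.round(4),"len",np.linalg.norm(e),np.linalg.norm(w),"yaw",np.degrees(np.arctan2(e[1],e[0]))-90,np.degrees(np.arctan2(w[1],w[0])),"tool z ang",np.degrees(np.arctan2(R[1,2],R[0,2])))
print("in tool",((m-p)@R*1000).round(2))
E
```

```text
LBo [ 0.4985 -0.079   0.0353]
LBi [ 0.4999 -0.0907  0.0353]
RBi [ 0.5063 -0.1424  0.0353]
stopA [ 0.5082 -0.1545  0.0353]
stopB [ 0.5416 -0.1507  0.0353]
nose [ 0.5164 -0.0812  0.0448]
edge ang 6.995161636734437 gap 0.05210285134786376
stop ang 6.407232499002541 0.03366926585941819
5.5 seat [ 0.5217 -0.1147  0.    ] nose rel -0.0021 0.0339 mid gap -6.110362296435378e-05
6 seat [ 0.5218 -0.1147  0.    ] nose rel -0.0019 0.0339 mid gap 9.638119447504087e-05
6.5 seat [ 0.5219 -0.1147  0.    ] nose rel -0.0018 0.0339 mid gap 0.00025096482499043166
7 seat [ 0.522  -0.1147  0.    ] nose rel -0.0016 0.0339 mid gap 0.0004026354964397586
slide [ 0.5092 -0.2183  0.1423] len 0.07430596021073006 0.03702039241851491 yaw 6.307655751877363 6.394649144306464 tool z ang 6.28758191574584
in tool [ -1.83 -42.6   -0.2 ]
```

```bash
cat >> h.py <<'E'
YAW=6.6; ZS=.0313; SEAT=np.array([.5219,-.1147,ZS])
OFF=np.array([-.0018,-.0356,-.0002])  # slide underside centre in tool frame
def frame():
    y=np.radians(YAW);return np.array([[np.cos(y),-np.sin(y),0],[np.sin(y),np.cos(y),0],[0,0,1.]])
def place(xs,ys,h,yaw=None):
    ya=YAW if yaw is None else yaw
    z=np.array([np.cos(np.radians(ya)),np.sin(np.radians(ya)),0]);y=np.array([0,0,-1.]);x=np.cross(y,z)
    R1=np.stack([x,y,z],1)
    c=SEAT+frame()@np.array([xs,ys,h])/1000
    return goal(c-R1@OFF,ya)
def where():
    s=state();R=Ro.from_quat(s["orientation"]).as_matrix()
    c=s["tool_pos"]+R@OFF
    print("slide in seat mm",(frame().T@(c-SEAT)*1000).round(2),"yaw",np.degrees(np.arctan2(R[1,2],R[0,2])).round(2),"F seat",(frame().T@s["wrist_force"]).round(2))
E
python3 - <<'E'
from h import *
where(); place(2,-22,25)
E
```

```text
slide in seat mm [ -24.5  -101.54  104.03] yaw 6.29 F seat [-0.08  0.2  -0.01]
t 7.45 tcp [ 0.5096 -0.2202  0.0997] F [-0.1   0.19 -0.01] gap 3.6 q [-0.55  0.16  1.62 -0.    1.36 -0.66]
d cm [-7.97   7.901  2.609] rv [ 0.0001 -0.0055  0.0002]
```

move_arm(
  moves=[3.2,-4,2,1.3,0,-0.0055,0,3.2,-7.97,4,2.61,0,-0.0055,0,3.2,-7.97,7.9,2.61,0,-0.0055,0,3.2,-7.97,7.9,2.61,0,-0.0055,0],
)

```text
time: 7.85
tool_pos: [0.524, -0.1372, 0.0167]
orientation: [0.529, -0.473, 0.468, -0.527]
wrist_force: [0.4, 0.1, 0.0]
finger_gap: 0.424
```

```bash
python3 - <<'E'
from h import *
r=snap("wrist","w10",(200,60,440,330),2.2)
where(); place(2,-15,8)
E
```

```text
slide in seat mm [  0.51 -22.06  23.72] yaw 6.56 F seat [-0.51 -0.04 -0.36]
t 7.9 tcp [ 0.5252 -0.1383  0.0194] F [-0.5  -0.09 -0.36] gap 3.62 q [-0.4   0.21  1.73 -0.    1.2  -0.51]
d cm [-0.699  1.572  0.167] rv [ 0.0037 -0.0007 -0.0015]
```

View pics/w10.png

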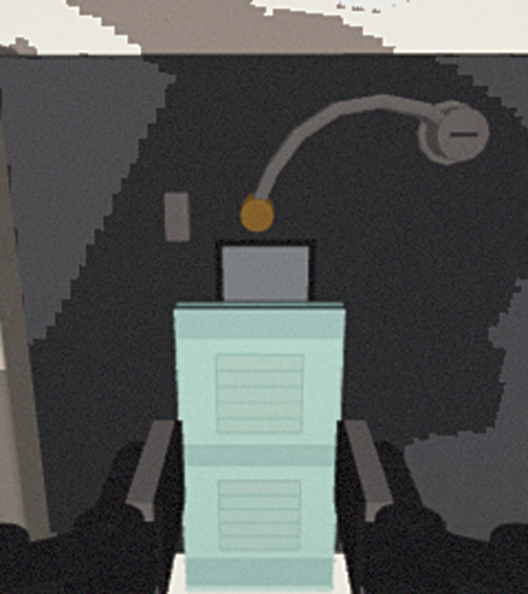

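move_arm(
  moves=[3.2,-0.3,0.8,0.17,0.0037,0,-0.0015,3.2,-0.7,1.57,0.17,0.0037,0,-0.0015,3.2,-0.7,1.57,0.17,0.0037,0,-0.0015,3.2,-0.7,1.57,0.17,0.0037,0,-0.0015],
)

```text
time: 8.3
tool_pos: [0.5262, -0.1314, 0.0042]
orientation: [-0.528, 0.47, -0.471, 0.528]
wrist_force: [-0.0, -1.4, -0.3]
finger_gap: 0.426
```

```bash
python3 - <<'E'
from h import *
r=snap("side","s11",(300,120,400,200),7)
r=snap("wrist","w11",(200,60,440,330),2.2)
where(); place(2,-6,8)
E
```

```text
slide in seat mm [  2.26 -15.31   8.63] yaw 6.55 F seat [-0.04 -0.02  0.28]
t 8.4 tcp [ 0.5263 -0.1314  0.0043] F [-0.04 -0.02  0.28] gap 3.62 q [-0.39  0.22  1.75 -0.    1.17 -0.5 ]
d cm [-0.933  0.062 -0.029] rv [-0.0008 -0.0009  0.0004]
```

View pics/w11.png

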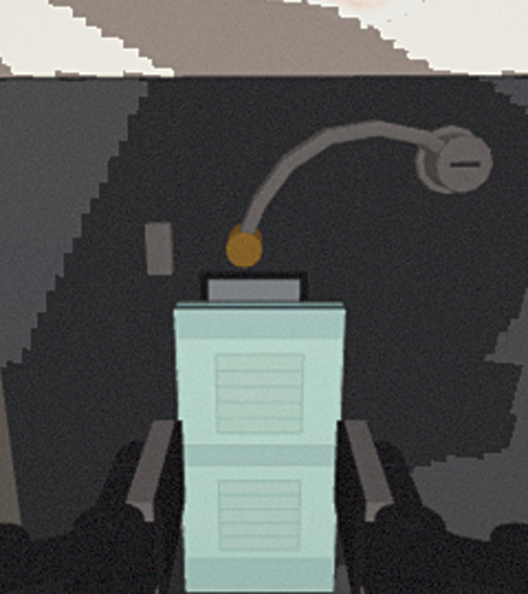

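View pics/s11.png

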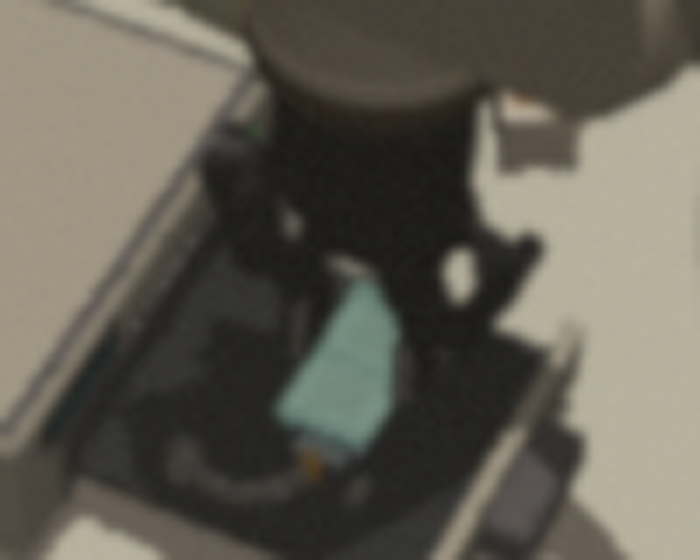

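move_arm(
  moves=[3.2,-0.5,0.03,-0.03,0,0,0,3.2,-0.9,0.03,-0.03,0,0,0,3.2,-1.1,0.03,-0.03,0,0,0,3.2,-1.1,0.03,-0.03,0,0,0],
)

```text
time: 8.8
tool_pos: [0.5248, -0.1204, 0.0042]
orientation: [-0.528, 0.47, -0.471, 0.528]
wrist_force: [0.5, -3.7, -0.0]
finger_gap: 0.422
```

```bash
python3 - <<'E'
from h import *
r=snap("wrist","w12",(200,60,440,330),2.2)
where(); place(2,1,8)
E
```

```text
slide in seat mm [ 2.09 -4.35  8.44] yaw 6.57 F seat [ 0.04 -4.28 -0.36]
t 8.85 tcp [ 0.5249 -0.1206  0.0041] F [ 0.53 -4.24 -0.36] gap 3.62 q [-0.37  0.21  1.76 -0.    1.16 -0.48]
d cm [-0.539  0.044 -0.013] rv [-0.0011 -0.0006  0.0009]
```

View pics/w12.png

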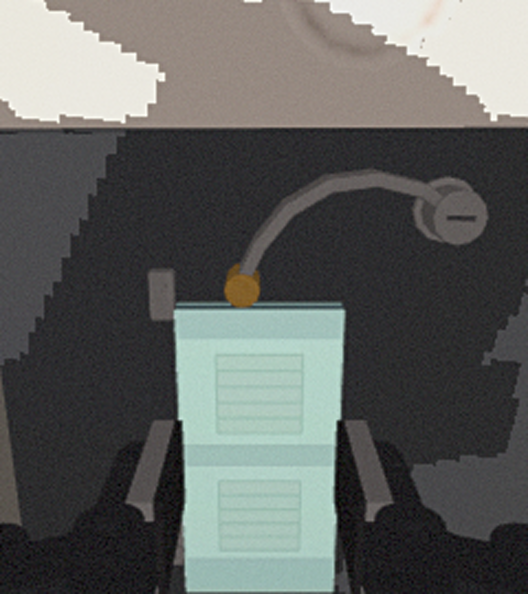

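move_arm(
  moves=[3.2,-0.3,0.03,-0.01,0,0,0,3.2,-0.57,0.03,-0.01,0,0,0,3.2,-0.57,0.03,-0.01,0,0,0,3.2,-0.57,0.03,-0.01,0,0,0],
)

```text
time: 9.25
tool_pos: [0.5243, -0.1154, 0.004]
orientation: [0.528, -0.47, 0.471, -0.528]
wrist_force: [-0.5, -5.7, -0.8]
finger_gap: 0.426
```

```bash
python3 - <<'E'
from h import *
r=snap("wrist","w13",(200,60,440,330),2.2)
where(); place(2,1.2,3)
E
```

```text
slide in seat mm [2.05 0.89 8.24] yaw 6.57 F seat [-0.   -6.61  0.4 ]
t 9.3 tcp [ 0.5243 -0.1154  0.0039] F [ 0.76 -6.57  0.4 ] gap 3.62 q [-0.36  0.21  1.77 -0.    1.16 -0.47]
d cm [-0.038  0.524 -0.01 ] rv [-0.0012 -0.0006  0.0017]
```

View pics/w13.png

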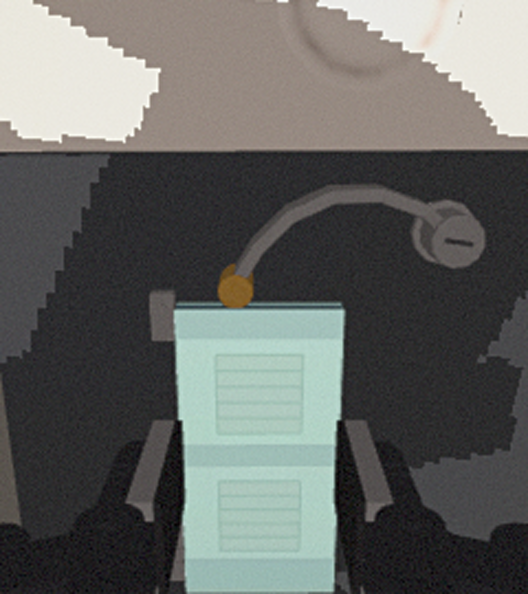

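move_arm(
  moves=[3.2,-0.1,0.1,0,0,0,0.0015,3.2,-0.1,0.25,0,0,0,0.0015,3.2,-0.1,0.35,0,0,0,0.0015,3.2,-0.1,0.35,0,0,0,0.0015],
)

```text
time: 9.7
tool_pos: [0.5245, -0.1149, 0.0006]
orientation: [-0.528, 0.47, -0.471, 0.528]
wrist_force: [1.0, -5.5, 0.1]
finger_gap: 0.418
```

```bash
python3 - <<'E'
from h import *
where(); place(2,1.7,1)
E
```

```text
slide in seat mm [2.31 1.29 4.91] yaw 6.55 F seat [ 0.34 -5.6   0.11]
t 9.7 tcp [ 0.5245 -0.1149  0.0006] F [ 0.99 -5.53  0.11] gap 3.57 q [-0.36  0.22  1.77 -0.    1.15 -0.47]
d cm [-0.045  0.391 -0.038] rv [-0.0019 -0.0008  0.001 ]
```

move_arm(
  moves=[3.2,-0.06,0.1,-0.03,0,0,0.001,3.2,-0.06,0.2,-0.03,0,0,0.001,3.2,-0.06,0.25,-0.03,0,0,0.001,3.2,-0.06,0.25,-0.03,0,0,0.001],
)

```text
time: 10.1
tool_pos: [0.5247, -0.1149, -0.0013]
orientation: [-0.527, 0.47, -0.472, 0.528]
wrist_force: [-0.3, -4.9, 7.1]
finger_gap: 0.423
```

```bash
python3 - <<'E'
from h import *
r=snap("wrist","w14",(200,60,440,330),2.2)
where(); place(2,1.7,0)
E
```

```text
slide in seat mm [2.42 1.39 2.99] yaw 6.55 F seat [-1.08 -3.89  5.57]
t 10.15 tcp [ 0.5247 -0.1148 -0.0013] F [-0.62 -3.99  5.57] gap 3.56 q [-0.36  0.22  1.77  0.    1.15 -0.47]
d cm [-0.035  0.299 -0.053] rv [-0.0029 -0.0008  0.001 ]
```

View pics/w14.png

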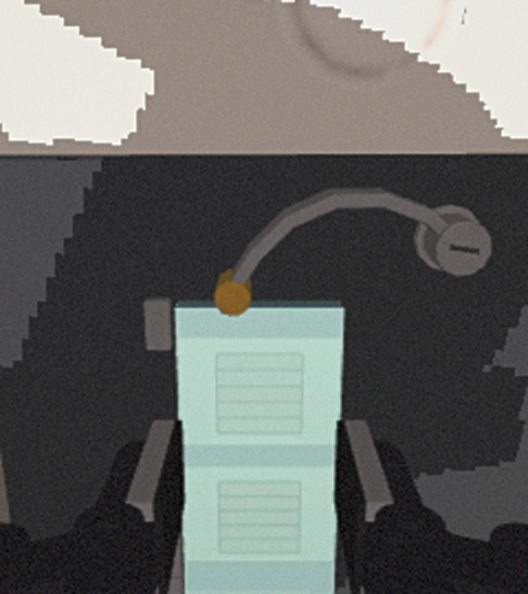

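```bash
cat >> h.py <<'E'
def planes(tag,show=True):
    r=np.load(tag+".npz");d=r["depth"];K=r["camera_matrix"];T=r["cam_to_world"];F=frame()
    def pts(u0,v0,u1,v1):
        v,u=np.mgrid[v0:v1,u0:u1];z=d[v,u];m=z>0
        X=np.stack([(u-K[0,2])/K[0,0]*z,(v-K[1,2])/K[1,1]*z,z],-1)[m]@T[:3,:3].T+T[:3,3]
        return (X-SEAT)@F*1000
    def fit(P,n):
        z0=np.median(P[:,2]);P=P[abs(P[:,2]-z0)<4]
        A=np.c_[P[:,:2],np.ones(len(P))];c=np.linalg.lstsq(A,P[:,2],rcond=None)[0]
        print(n,len(P),"slope x,y",c[:2].round(4),"z at (0,0)",c[2].round(2),"span y",P[:,1].min().round(0),P[:,1].max().round(0)); return c
    a=fit(pts(285,203,350,325),"slide")
    b=fit(np.r_[pts(215,130,260,225),pts(360,190,395,235)],"stage")
E
python3 - <<'E'
from h import *
for t in ("w11","w13","w14"): print(t);planes(t)
E
```

```text
w11
slide 7892 slope x,y [0.0018 0.    ] z at (0,0) 14.92 span y -52.0 20.0
stage 5827 slope x,y [0.0005 0.001 ] z at (0,0) -0.03 span y -3.0 53.0
w13
slide 7898 slope x,y [ 0.0024 -0.0067] z at (0,0) 14.53 span y -36.0 36.0
stage 5833 slope x,y [0.0012 0.0012] z at (0,0) -0.03 span y 13.0 70.0
w14
slide 7895 slope x,y [ 0.0026 -0.0378] z at (0,0) 9.32 span y -35.0 38.0
stage 5801 slope x,y [ 0.0006 -0.0019] z at (0,0) 0.06 span y 15.0 70.0
```

```bash
python3 - <<'E'
from h import *
for t in("w12","w13","w14"):
    r=np.load(t+".npz");im=r["img"][:,:,::-1][190:350,260:380]
    cv2.imwrite(f"pics/{t}z.png",cv2.resize(im,None,fx=4,fy=3.6,interpolation=cv2.INTER_CUBIC))
E
```

```text
(no output)
```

View pics/w13z.png

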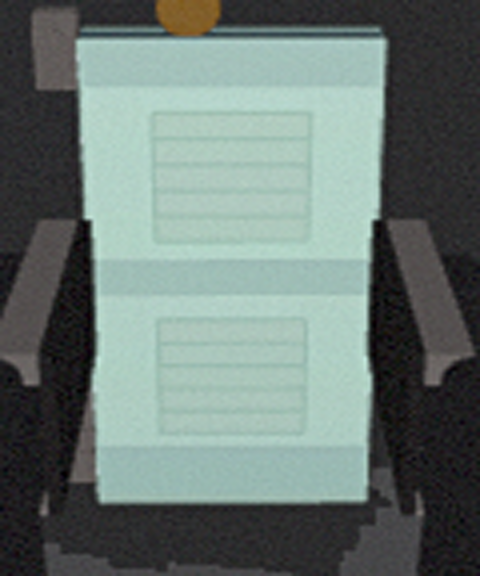

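View pics/w14z.png

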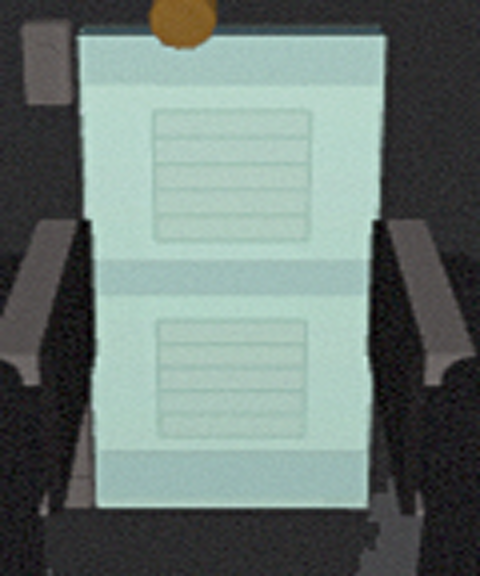

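```bash
python3 - <<'E'
from h import *
F=frame()
for t,top,bot,z0,sl in(("w13",(37,40),502,14.53,-.0067),("w14",(34,34),508,9.32,-.0378)):
    r=np.load(t+".npz")
    for nm,u,v,yg in(("TL",79,top[0],38),("TR",385,top[1],38),("BR",368,bot,-38),("BL",98,bot,-38)):
        P=ray(r,260+(u+.5)/4-.5,190+(v+.5)/3.6-.5,ZS+(z0+sl*yg)/1000)
        print(t,nm,(F.T@(P-SEAT)*1000).round(2))
r=np.load("w14.npz")
P=ray(r,260+(73+.5)/4-.5,190+(103+.5)/3.6-.5,ZS+.004); print("left block inner corner",F.T@(P-SEAT)*1000,"expect -19,26")
P=ray(r,260+(95+.5)/4-.5,190+(432+.5)/3.6-.5,ZS+.004); print("RBi?",F.T@(P-SEAT)*1000)
E
```

```text
w13 TL [-17.    37.52  14.28]
w13 TR [20.19 37.09 14.28]
w13 BR [ 20.8  -38.39  14.78]
w13 BL [-17.24 -38.35  14.78]
w14 TL [-16.74  38.05   7.88]
w14 TR [20.71 38.02  7.88]
w14 BR [ 21.02 -38.04  10.76]
w14 BL [-16.75 -37.94  10.76]
left block inner corner [-18.42009069  26.62011787   4.        ] expect -19,26
RBi? [-17.56566154 -29.05424819   4.        ]
```

move_arm(
  moves=[3.2,0,-0.2,0,0,0,0,3.2,-0.1,-0.3,0,0,0,0,3.2,-0.25,-0.3,0,0,0,0,3.2,-0.25,-0.3,0,0,0,0],
)

```text
time: 10.55
tool_pos: [0.5243, -0.1128, 0.0017]
orientation: [-0.527, 0.469, -0.472, 0.528]
wrist_force: [-0.5, -6.9, -1.2]
finger_gap: 0.422
```

```bash
sed -i 's/^OFF=.*/OFF=np.array([-.0002,-.0363,-.0002])/' h.py; python3 - <<'E'
from h import *
r=snap("wrist","w15",(260,190,380,350),4)
where();planes("w15"); place(2,1.8,3)
E
```

```text
slide in seat mm [2.33 1.83 6.71] yaw 6.55 F seat [-0.97 -7.17 -0.71]
slide 7913 slope x,y [ 0.0038 -0.0125] z at (0,0) 12.32 span y -33.0 39.0
stage 5648 slope x,y [-0.     -0.0034] z at (0,0) 0.11 span y 16.0 70.0
t 10.6 tcp [ 0.5243 -0.1128  0.0017] F [-0.14 -7.24 -0.71] gap 3.61 q [-0.36  0.21  1.77 -0.    1.15 -0.47]
d cm [-0.004  0.371 -0.043] rv [-0.0027 -0.0008  0.0017]
```

View pics/w15.png

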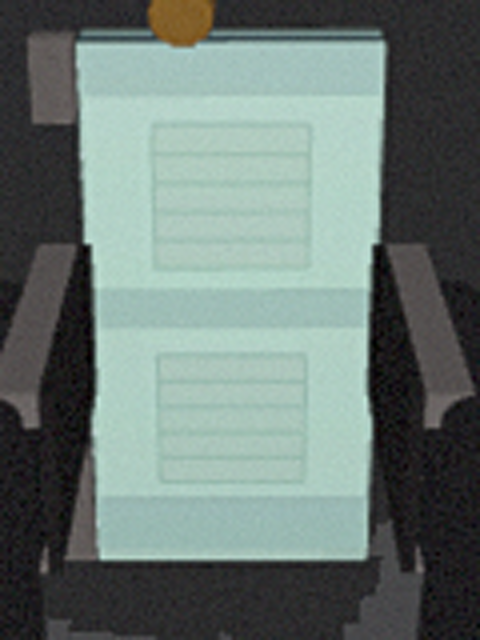

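move_arm(
  moves=[3.2,-0.02,0.15,-0.03,0,0,0.0015,3.2,-0.03,0.3,-0.03,0,0,0.0015,3.2,-0.03,0.35,-0.03,0,0,0.0015,3.2,-0.03,0.35,-0.03,0,0,0.0015],
)

```text
time: 11.0
tool_pos: [0.5244, -0.1132, -0.0015]
orientation: [-0.527, 0.47, -0.472, 0.528]
wrist_force: [1.3, -5.9, 1.7]
finger_gap: 0.418
```

```bash
python3 - <<'E'
from h import *
r=snap("wrist","w16",(260,190,380,350),4)
where();planes("w16"); place(2,1.8,1)
E
```

```text
slide in seat mm [2.33 1.44 3.52] yaw 6.55 F seat [-0.58 -7.27  2.59]
slide 7892 slope x,y [0.0044 0.0163] z at (0,0) 9.07 span y -35.0 39.0
stage 5643 slope x,y [ 0.0003 -0.0026] z at (0,0) 0.1 span y 17.0 70.0
t 11.05 tcp [ 0.5244 -0.1132 -0.0015] F [ 0.26 -7.28  2.59] gap 3.64 q [-0.36  0.22  1.77  0.    1.15 -0.47]
d cm [-0.041  0.252 -0.046] rv [-0.0034 -0.0009  0.0013]
```

move_arm(
  moves=[3.2,-0.02,0.08,-0.03,0,0,0.001,3.2,-0.02,0.16,-0.03,0,0,0.001,3.2,-0.02,0.2,-0.03,0,0,0.001,3.2,-0.02,0.2,-0.03,0,0,0.001],
)

```text
time: 11.45
tool_pos: [0.5245, -0.1136, -0.0031]
orientation: [-0.527, 0.469, -0.472, 0.529]
wrist_force: [0.9, -7.1, 1.3]
finger_gap: 0.422
```

```bash
python3 - <<'E'
from h import *
r=snap("wrist","w17",(260,190,380,350),3.6)
where();planes("w17"); place(2,1.8,1)
E
```

```text
slide in seat mm [2.33 1.04 1.85] yaw 6.54 F seat [-0.22 -6.79  1.06]
slide 7867 slope x,y [0.0047 0.0112] z at (0,0) 7.44 span y -35.0 38.0
stage 5658 slope x,y [ 0.0001 -0.0026] z at (0,0) 0.09 span y 18.0 70.0
t 11.5 tcp [ 0.5245 -0.1136 -0.0031] F [ 0.56 -6.77  1.06] gap 3.57 q [-0.36  0.22  1.78  0.    1.14 -0.47]
d cm [-0.081  0.085 -0.049] rv [-0.0042 -0.001   0.0012]
```

View pics/w17.png

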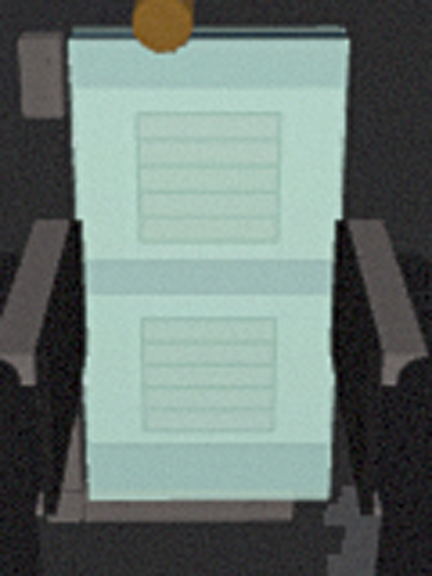

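move_arm(
  moves=[3.2,0,0.06,0,0,0,0.001,3.2,0,0.06,-0.08,0,0,0.001,3.2,0,0.06,-0.14,0,0,0.001,3.2,0,0.06,-0.14,0,0,0.001],
)

```text
time: 11.9
tool_pos: [0.5235, -0.1143, -0.0034]
orientation: [-0.527, 0.469, -0.472, 0.529]
wrist_force: [1.9, -7.6, -0.2]
finger_gap: 0.424
```

```bash
python3 - <<'E'
from h import *
r=snap("wrist","w18",(260,190,380,350),3.6)
where();planes("w18"); place(2,1.8,1)
E
```

```text
slide in seat mm [1.26 0.49 1.54] yaw 6.53 F seat [ 0.41 -6.09  0.41]
slide 7884 slope x,y [ 0.0059 -0.0004] z at (0,0) 7.14 span y -35.0 38.0
stage 5733 slope x,y [ 0.0004 -0.0034] z at (0,0) 0.14 span y 17.0 70.0
t 11.95 tcp [ 0.5235 -0.1143 -0.0035] F [ 1.1  -6.    0.41] gap 3.63 q [-0.36  0.22  1.78  0.    1.14 -0.47]
d cm [-0.135  0.054  0.056] rv [-0.005  -0.0012  0.001 ]
```

View pics/w18.png

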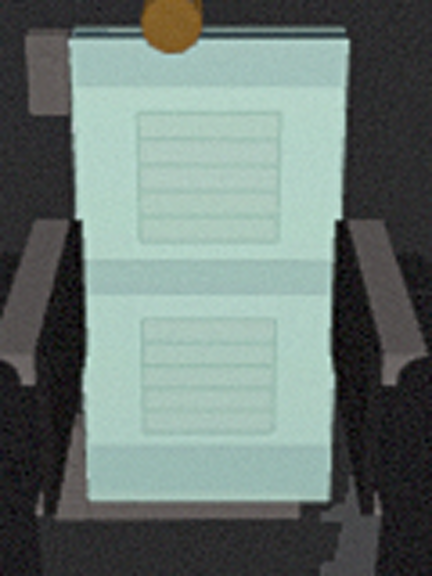

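move_arm(
  moves=[3.2,0,0,-0.05,0,0,0.001,3.2,0,0,-0.1,0,0,0.001,3.2,0,0,-0.1,0,0,0.001],
)

```text
time: 12.25
tool_pos: [0.5232, -0.1146, -0.0032]
orientation: [-0.526, 0.469, -0.472, 0.529]
wrist_force: [4.7, -3.7, -1.3]
finger_gap: 0.421
```

```bash
python3 - <<'E'
from h import *
r=snap("wrist","w19",(260,190,380,350),3.6)
where();planes("w19")
E
```

```text
slide in seat mm [0.88 0.13 1.8 ] yaw 6.53 F seat [ 3.88 -4.34 -0.68]
slide 7878 slope x,y [ 0.0077 -0.0007] z at (0,0) 7.42 span y -35.0 37.0
stage 5746 slope x,y [ 0.0002 -0.0004] z at (0,0) 0.03 span y 17.0 70.0
```

View pics/w19.png

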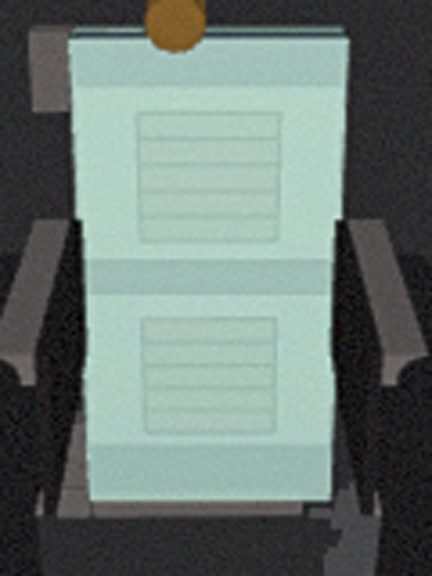

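move_arm(
  moves=[3.2,0,0.05,-0.04,0,0,0,3.2,0,0.05,-0.04,0,0,0,4.2,0,0.03,-0.02,0,0,0,4.4,0,0,0.02,0,0,0,4.4,0,0,0.02,0,0,0],
)

```text
time: 12.8
tool_pos: [0.5232, -0.1144, -0.0033]
orientation: [-0.526, 0.469, -0.472, 0.529]
wrist_force: [-0.6, 0.6, -0.1]
finger_gap: 0.511
```

```bash
python3 - <<'E'
from h import *
r=snap("wrist","w20",(260,190,380,350),3.6)
where();planes("w20")
E
```

```text
slide in seat mm [0.9  0.28 1.64] yaw 6.53 F seat [-0.46 -0.43 -0.21]
slide 7882 slope x,y [0.0109 0.0069] z at (0,0) 7.71 span y -35.0 38.0
stage 5731 slope x,y [ 0.0006 -0.0014] z at (0,0) 0.05 span y 17.0 70.0
```

View pics/w20.png

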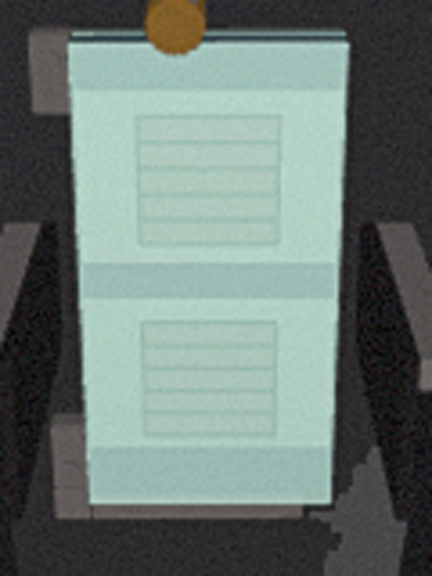

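```bash
python3 - <<'E'
from h import *
r=np.load("w20.npz");F=frame()
im=r["img"][:,:,::-1]
cv2.imwrite("pics/w20a.png",cv2.resize(im[192:225,262:300],None,fx=12,fy=12,interpolation=cv2.INTER_CUBIC))
cv2.imwrite("pics/w20b.png",cv2.resize(im[300:338,268:306],None,fx=12,fy=12,interpolation=cv2.INTER_CUBIC))
E
```

```text
(no output)
```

View pics/w20a.png

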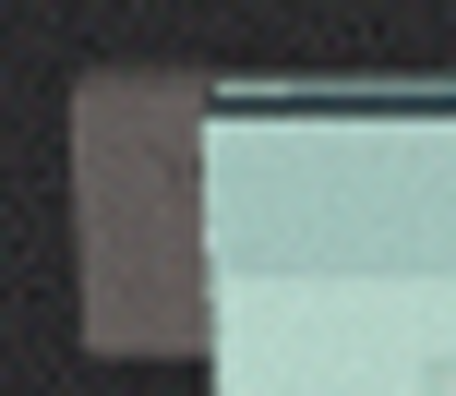

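View pics/w20b.png

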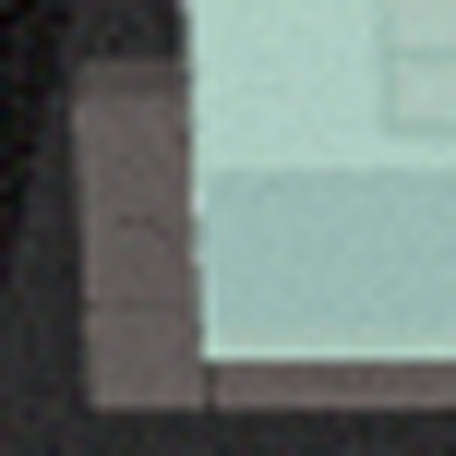

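move_arm(
  moves=[4.4,0,0.08,-0.15,0,0,0,4.4,0,0.08,-0.28,0,0,0,4.4,0,0.08,-0.33,0,0,0,4.4,0,0.08,-0.33,0,0,0],
)

```text
time: 13.25
tool_pos: [0.5201, -0.1148, -0.0041]
orientation: [-0.526, 0.469, -0.472, 0.529]
wrist_force: [3.3, 1.9, -0.6]
finger_gap: 0.517
```

```bash
python3 - <<'E'
from h import *
r=snap("wrist","w21",(260,190,380,350),3.6)
where();planes("w21")
E
```

```text
slide in seat mm [-2.21  0.36  0.92] yaw 6.53 F seat [ 3.98  1.79 -0.94]
slide 7643 slope x,y [0.0245 0.0085] z at (0,0) 7.85 span y -36.0 38.0
stage 5648 slope x,y [ 0.0003 -0.0023] z at (0,0) 0.07 span y 17.0 70.0
```

View pics/w21.png

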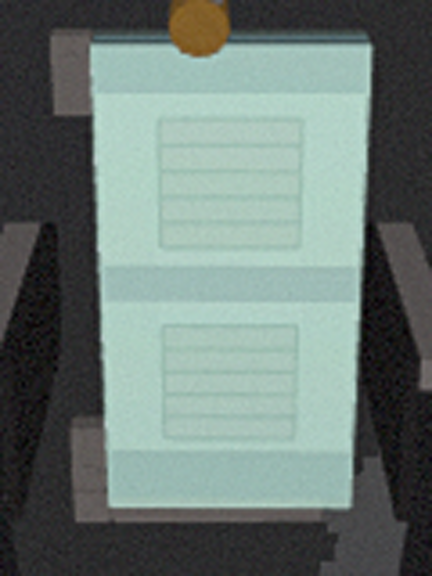

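move_arm(
  moves=[4.4,0,0.06,-0.01,0,0,0,4.4,0,0.12,-0.01,0,0,0,4.4,0,0.15,-0.01,0,0,0],
)

```text
time: 13.6
tool_pos: [0.5202, -0.1149, -0.0055]
orientation: [-0.526, 0.469, -0.473, 0.529]
wrist_force: [3.5, 1.0, 2.1]
finger_gap: 0.52
```

```bash
python3 - <<'E'
from h import *
r=snap("wrist","w22",(260,190,380,350),3.6)
where();planes("w22")
E
```

```text
slide in seat mm [-2.18  0.23 -0.53] yaw 6.52 F seat [ 3.9  -0.43  0.82]
slide 7668 slope x,y [0.0199 0.0077] z at (0,0) 7.78 span y -35.0 38.0
stage 5626 slope x,y [ 0.0008 -0.0009] z at (0,0) 0.04 span y 17.0 70.0
```

move_arm(
  moves=[4.4,0,-0.05,0.15,0,0,0,4.4,0,-0.1,0.32,0,0,0,4.4,0,-1.5,0.32,0,0,0,4.4,0,-4,0.32,0,0,0,4.4,0,-4,0.32,0,0,0],
)

```text
time: 14.15
tool_pos: [0.5246, -0.1151, 0.0383]
orientation: [-0.525, 0.467, -0.474, 0.53]
wrist_force: [0.7, 0.7, 0.0]
finger_gap: 0.517
```

```bash
cat >> h.py <<'E'
def planes2(tag,zc):
    """slide top plane from all points by height/colour, any view"""
    r=np.load(tag+".npz");d=r["depth"];K=r["camera_matrix"];T=r["cam_to_world"];F=frame()
    v,u=np.mgrid[0:400,0:640];z=d;m=z>0
    X=np.stack([(u-K[0,2])/K[0,0]*z,(v-K[1,2])/K[1,1]*z,z],-1)@T[:3,:3].T+T[:3,3]
    P=(X-SEAT)@F*1000
    im=r["img"].astype(int);g=(im[...,1]-im[...,0]>12)
    s=m&g&(abs(P[...,2]-7)<3)&(abs(P[...,0])<25)&(abs(P[...,1])<45)
    s=cv2.erode(s.astype(np.uint8),np.ones((5,5)))>0
    st=m&(abs(P[...,2])<3)&(P[...,0]>30)&(P[...,0]<60)&(abs(P[...,1])<60)
    for n,k in(("slide",s),("stage",st)):
        Q=P[k]
        if len(Q)<50: print(n,len(Q));continue
        c=np.linalg.lstsq(np.c_[Q[:,:2],np.ones(len(Q))],Q[:,2],rcond=None)[0]
        print(n,len(Q),"slope",c[:2].round(4),"z0",c[2].round(2),"x",np.percentile(Q[:,0],[.5,99.5]).round(1),"y",np.percentile(Q[:,1],[.5,99.5]).round(1))
E
python3 - <<'E'
from h import *
r=snap("wrist","w23",(200,120,440,360),2.4)
where();planes2("w23",7)
E
```

```text
slide in seat mm [ 1.53 -0.16 41.65] yaw 6.53 F seat [-0.83 -0.68 -0.62]
slide 5091 slope [0.0173 0.0062] z0 7.81 x [-17.   17.7] y [-35.4  36.9]
stage 4972 slope [0.0008 0.002 ] z0 -0.0 x [30.1 59.9] y [-56.8  59.6]
```

View pics/w23.png

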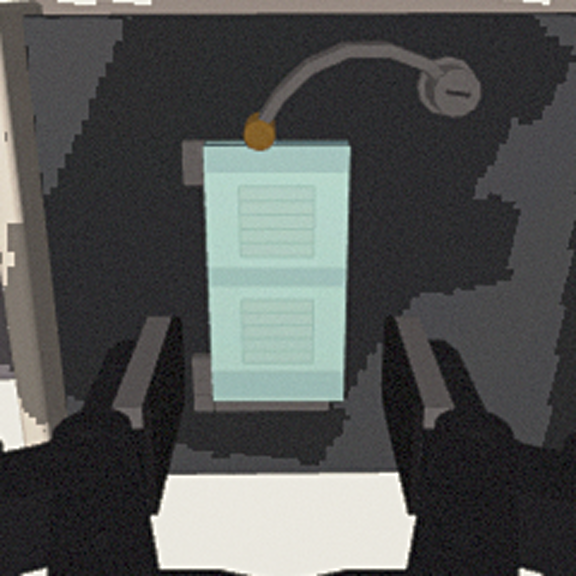

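```bash
python3 - <<'E'
from h import *
c=SEAT+frame()@np.array([-.135,0,0]); print(c)
goal([c[0],c[1],.075],6.6)
E
```

```text
[ 0.38779468 -0.13021652  0.0313    ]
t 14.2 tcp [ 0.524  -0.1149  0.0367] F [-0.74 -0.77 -0.62] gap 4.43 q [-0.36  0.17  1.74  0.    1.22 -0.48]
d cm [ -0.019  -3.964 -13.671] rv [-0.0094 -0.0012  0.002 ]
```

move_arm(
  moves=[4.4,0,-2,0,-0.009,0,0.002,3,0,-4,-4,-0.009,0,0.002,1,0,-4,-9,-0.009,0,0.002,0,0,-4,-13.7,-0.009,0,0.002,0,0,-4,-13.7,-0.009,0,0.002],
)

```text
time: 14.7
tool_pos: [0.3834, -0.1301, 0.0751]
orientation: [0.528, -0.471, 0.471, -0.527]
wrist_force: [1.1, -0.1, 1.1]
finger_gap: -0.001
```

```bash
python3 - <<'E'
from h import *
r=snap("wrist","w24")
tips(r);planes2("w24",7)
c=SEAT+frame()@np.array([-.135,0,0])
goal([c[0],c[1],.0],6.6)
E
```

```text
tip [-12.3 -42.3  -5.3] [-40.7 -40.8 -40.9]
tip [-12.  -43.8   3.3] [-40.9 -41.1 -41.3]
slide 3675 slope [0.0137 0.0072] z0 7.89 x [-17.8  17.3] y [-35.5  36.9]
stage 4896 slope [-0.0015  0.001 ] z0 0.19 x [30.1 59.9] y [-59.3  59.2]
t 14.75 tcp [ 0.3858 -0.1305  0.0756] F [ 1.68  0.45 -0.38] gap 0.02 q [-0.52 -0.14  1.97  0.    1.31 -0.63]
d cm [-0.008  7.56   0.193] rv [-0.0009 -0.003   0.0004]
```

View pics/w24.png

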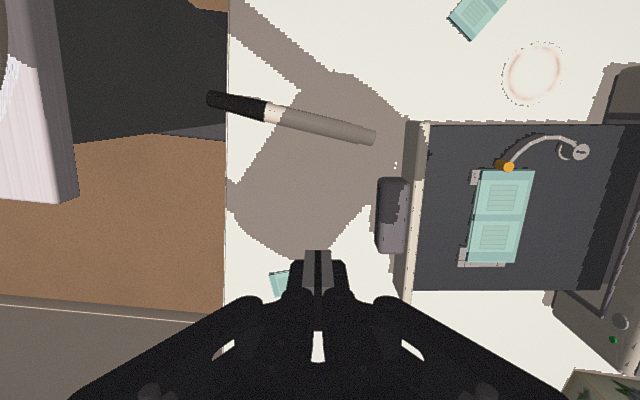

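```bash
python3 - <<'E'
from h import *
r=np.load("w24.npz");s=state();R=Ro.from_quat(s["orientation"]).as_matrix();p=s["tool_pos"]
d=r["depth"];K=r["camera_matrix"];T=r["cam_to_world"]
v,u=np.mgrid[0:400,0:640];z=d;m=(z>.02)&(z<.16)
X=np.stack([(u-K[0,2])/K[0,0]*z,(v-K[1,2])/K[1,1]*z,z],-1)@T[:3,:3].T+T[:3,3]
L=((X-p)@R*1000)[m];L=L[L[:,1]<-35]
for a in range(-70,75,5):
    q=L[(L[:,2]>=a)&(L[:,2]<a+5)]
    if len(q)>5: print(a,len(q),"lowest y",np.percentile(q[:,1],98).round(1),"x",np.median(q[:,0]).round(0))
E
```

```text
-65 231 lowest y -118.4 x -13.0
-60 745 lowest y -112.9 x -13.0
-55 985 lowest y -107.2 x -13.0
-50 1331 lowest y -101.4 x -13.0
-45 1985 lowest y -95.4 x -12.0
-40 2192 lowest y -89.4 x -6.0
-35 1337 lowest y -85.1 x -10.0
-30 1274 lowest y -84.0 x -11.0
-25 792 lowest y -80.5 x -11.0
-20 1819 lowest y -57.5 x -18.0
-15 2263 lowest y -48.2 x -18.0
-10 2472 lowest y -47.0 x -13.0
-5 1774 lowest y -45.2 x -12.0
0 2473 lowest y -47.9 x -13.0
5 2259 lowest y -48.7 x -18.0
10 1583 lowest y -70.4 x -18.0
15 839 lowest y -81.0 x -11.0
20 1271 lowest y -83.3 x -11.0
25 1410 lowest y -85.7 x -10.0
30 2281 lowest y -90.3 x -7.0
35 1940 lowest y -97.1 x -13.0
40 1198 lowest y -102.2 x -13.0
45 946 lowest y -108.1 x -13.0
50 658 lowest y -113.8 x -14.0
55 165 lowest y -118.6 x -13.0
```

```bash
cat >> h.py <<'E'
def tipgoal(xs,ys,z,th=.35,off=.037):
    s=state();R0=Ro.from_quat(s["orientation"])
    F=frame();y=F@np.array([np.sin(th),0,-np.cos(th)]);zz=F@np.array([np.cos(th),0,np.sin(th)]);x=np.cross(y,zz)
    R1=Ro.from_matrix(np.stack([x,y,zz],1))
    tip=SEAT+F@np.array([xs,ys,0])/1000;tip[2]=z
    p=tip+off*y
    print("t",round(s["time"],2),"F seat",(F.T@s["wrist_force"]).round(2),"tip seat mm",(F.T@(s["tool_pos"]-off*R0.as_matrix()[:,1]-SEAT)*1000).round(1))
    print("d",(R0.inv().apply(p-s["tool_pos"])*100).round(3),"rv",(R0.inv()*R1).as_rotvec().round(4))
E
python3 - <<'E'
from h import *
tipgoal(-130,0,.1); tipgoal(-130,0,.031)
E
```

```text
t 14.75 F seat [ 1.72  0.25 -0.38] tip seat mm [-137.    -0.    81.3]
d [-0.011  1.038  1.968] rv [ 0.3491 -0.0029  0.001 ]
t 14.75 F seat [ 1.72  0.25 -0.38] tip seat mm [-137.    -0.    81.3]
d [-0.014  7.938  1.962] rv [ 0.3491 -0.0029  0.001 ]
```

move_arm(
  moves=[0,0,1,1.3,0.14,-0.003,0.001,0,0,2,1.96,0.28,-0.003,0.001,0,0,5,1.96,0.349,-0.003,0.001,0,0,7.9,1.96,0.349,-0.003,0.001,0,0,7.9,1.96,0.349,-0.003,0.001],
)

```text
time: 15.25
tool_pos: [0.4038, -0.1273, -0.0062]
orientation: [-0.428, 0.384, -0.544, 0.612]
wrist_force: [-0.9, 0.5, 0.9]
finger_gap: 0.007
```

```bash
python3 - <<'E'
from h import *
r=snap("wrist","w25")
r=snap("side","s25",(290,110,430,230),5.5)
tipgoal(-105,0,.031)
E
```

```text
t 15.35 F seat [ 0.61  0.57 -0.14] tip seat mm [-129.5   -0.3    0.7]
d [-0.029  0.932  2.268] rv [ 0.0009  0.0001 -0.001 ]
```

View pics/w25.png

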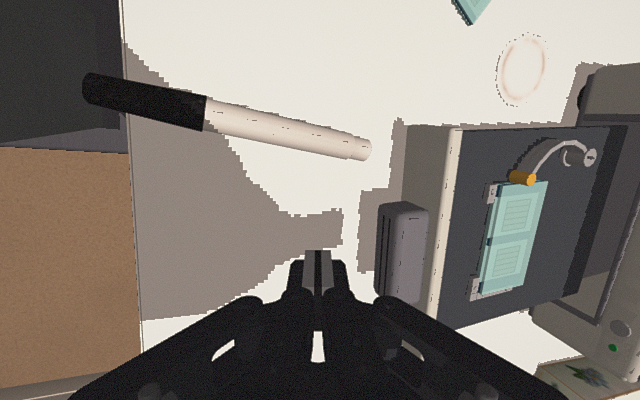

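View pics/s25.png

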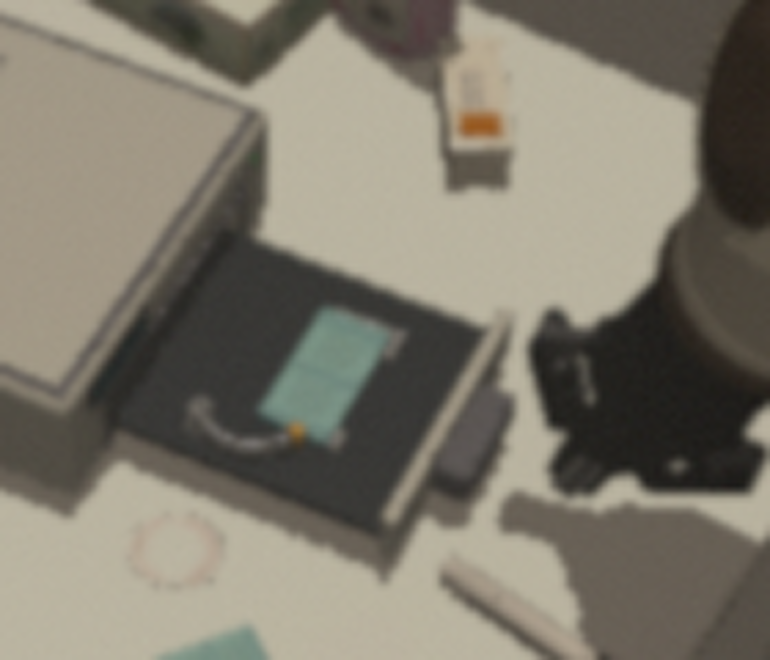

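move_arm(
  moves=[0,0,0.34,0.94,0,0,0,0,0,0.51,1.41,0,0,0,0,0,0.68,1.88,0,0,0,0,0,0.82,2.25,0,0,0,0,0,0.96,2.63,0,0,0],
)

```text
time: 15.85
tool_pos: [0.4342, -0.125, -0.0026]
orientation: [-0.428, 0.382, -0.545, 0.612]
wrist_force: [-0.0, 0.3, 1.3]
finger_gap: -0.006
```

```bash
python3 - <<'E'
from h import *
tipgoal(-90,0,.031)
E
```

```text
t 15.85 F seat [0.03 0.33 1.32] tip seat mm [-101.    -0.2    0.8]
d [-0.018  0.481  0.996] rv [ 0.0008  0.0005 -0.001 ]
```

move_arm(
  moves=[0,0,0.13,0.28,0,0,0,0,0,0.23,0.56,0,0,0,0,0,0.33,0.84,0,0,0,0,0,0.43,1.12,0,0,0,0,0,0.53,1.4,0,0,0],
)

```text
time: 16.35
tool_pos: [0.4492, -0.1232, -0.0029]
orientation: [-0.428, 0.382, -0.544, 0.612]
wrist_force: [-4.8, 0.0, 3.8]
finger_gap: 0.004
```

```bash
python3 - <<'E'
from h import *
r=snap("wrist","w26");r=snap("side","s26",(290,110,430,230),5.5)
tipgoal(-80,0,.031)
E
```

```text
t 16.45 F seat [-0.23  0.67  3.55] tip seat mm [-85.7  -0.2   0.6]
d [-0.013  0.284  0.506] rv [ 0.0007  0.0006 -0.0012]
```

View pics/w26.png

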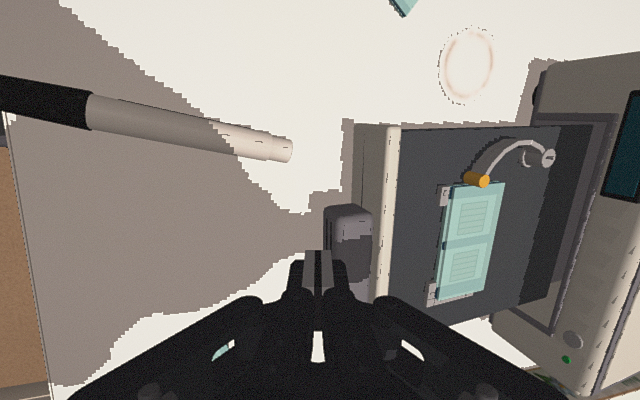

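move_arm(
  moves=[0,0,0.17,0.47,0,0,0,0,0,0.38,1.03,0,0,0,0,0,0.58,1.6,0,0,0,0,0,0.79,2.16,0,0,0,0,0,1.0,2.72,0,0,0],
)

```text
time: 16.95
tool_pos: [0.4788, -0.1198, -0.0029]
orientation: [-0.428, 0.382, -0.544, 0.612]
wrist_force: [-4.7, 0.2, 4.9]
finger_gap: 0.0
```

```bash
python3 - <<'E'
from h import *
tipgoal(-25,0,.031)
E
```

```text
t 16.95 F seat [-4.69  0.71  4.87] tip seat mm [-56.1  -0.1   0.6]
d [-0.004  1.146  2.896] rv [ 0.0006  0.0007 -0.0012]
```

move_arm(
  moves=[0,0,0.22,0.56,0,0,0,0,0,0.44,1.12,0,0,0,0,0,0.67,1.69,0,0,0,0,0,0.9,2.28,0,0,0,0,0,1.14,2.89,0,0,0],
)

```text
time: 17.45
tool_pos: [0.5107, -0.1161, -0.0031]
orientation: [-0.428, 0.381, -0.545, 0.612]
wrist_force: [-5.6, 2.7, 11.0]
finger_gap: -0.002
```

```bash
python3 - <<'E'
from h import *
r=snap("wrist","w27")
tipgoal(15,0,.031)
E
```

```text
t 17.5 F seat [-1.37  3.73  9.28] tip seat mm [-23.3  -0.2   0.4]
d [-0.015  1.379  3.565] rv [-0.001   0.0007 -0.0009]
```

View pics/w27.png

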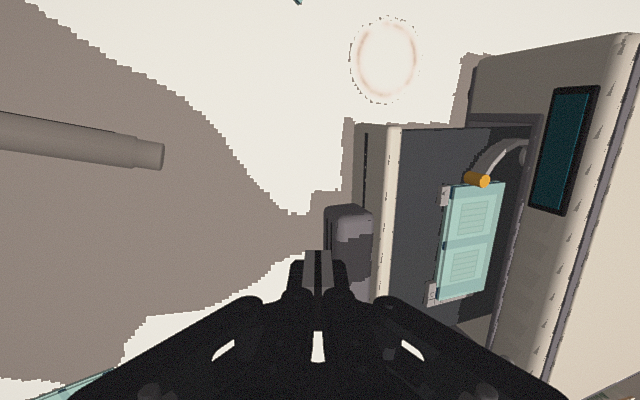

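move_arm(
  moves=[0,0,0.12,0.62,0,0,0,0,0,0.33,1.18,0,0,0,0,0,0.54,1.75,0,0,0,0,0,0.75,2.31,0,0,0,0,0,0.96,2.87,0,0,0],
)

```text
time: 18.0
tool_pos: [0.542, -0.1124, -0.0023]
orientation: [-0.428, 0.381, -0.545, 0.612]
wrist_force: [-4.9, 1.8, 3.6]
finger_gap: 0.001
```

```bash
python3 - <<'E'
from h import *
tipgoal(45,0,.032)
E
```

```text
t 18.0 F seat [-4.68  2.33  3.63] tip seat mm [ 7.5 -0.1  1.2]
d [-2.000e-03  1.335e+00  3.504e+00] rv [-0.0009  0.0007 -0.0011]
```

move_arm(
  moves=[0,0,0.19,0.56,0,0,0,0,0,0.4,1.12,0,0,0,0,0,0.6,1.68,0,0,0,0,0,0.81,2.25,0,0,0,0,0,1.02,2.8,0,0,0],
)

```text
time: 18.5
tool_pos: [0.5721, -0.1089, -0.0023]
orientation: [-0.428, 0.381, -0.545, 0.612]
wrist_force: [-4.5, 1.0, 3.7]
finger_gap: -0.0
```

```bash
python3 - <<'E'
from h import *
r=snap("wrist","w28")
tipgoal(55,0,.032)
E
```

```text
t 18.55 F seat [-1.27  1.54 -0.44] tip seat mm [38.4 -0.1  1.3]
d [-0.007  0.625  1.531] rv [-0.0012  0.0006 -0.001 ]
```

View pics/w28.png

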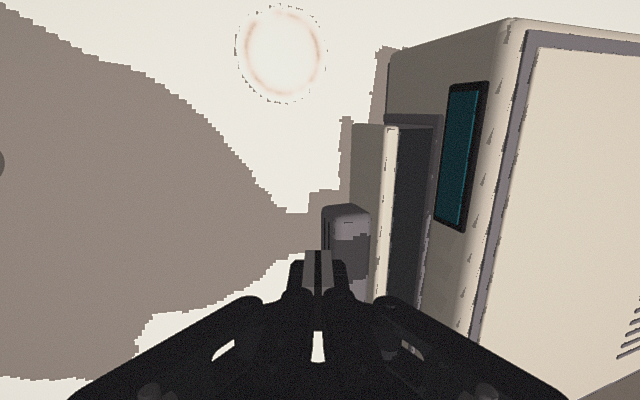

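move_arm(
  moves=[0,0,0.13,0.33,0,0,0,0,0,0.23,0.61,0,0,0,0,0,0.33,0.9,0,0,0,0,0,0.44,1.18,0,0,0,0,0,0.54,1.46,0,0,0],
)

```text
time: 19.05
tool_pos: [0.5871, -0.107, -0.0026]
orientation: [-0.428, 0.382, -0.544, 0.612]
wrist_force: [-48.1, -8.1, 31.6]
finger_gap: 0.002
```

```bash
python3 - <<'E'
from h import *
r=snap("wrist","w29",(300,80,500,320),2.4)
tipgoal(60,0,.032)
E
```

```text
t 19.1 F seat [-35.46   0.24  24.25] tip seat mm [52.8 -0.   0.9]
d [0.007 0.266 0.674] rv [ 0.0022  0.0014 -0.0016]
```

View pics/w29.png

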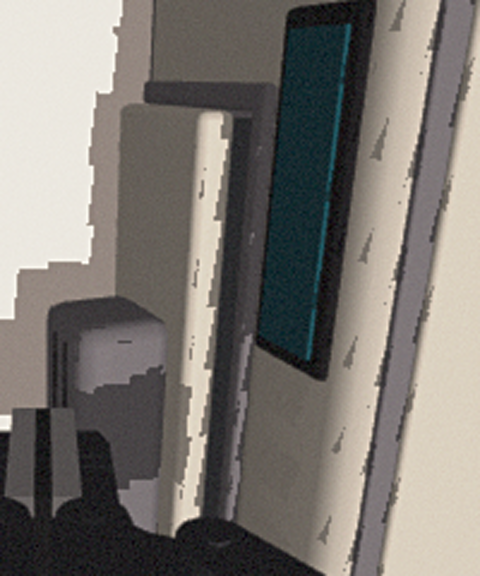

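move_arm(
  moves=[0,0,-0.08,-0.2,0,0,0,0,0,-0.08,-0.2,0,0,0],
)

```text
time: 19.3
tool_pos: [0.585, -0.1076, -0.0022]
orientation: [-0.429, 0.382, -0.544, 0.612]
wrist_force: [-0.6, -0.2, 0.1]
finger_gap: 0.004
```

```bash
python3 - <<'E'
from h import *
r=snap("wrist","w30",(300,80,500,320),2.4)
tipgoal(60,0,.032)
d=r["depth"];K=r["camera_matrix"];T=r["cam_to_world"];F=frame()
def P(u,v):
    z=np.median(d[v-1:v+2,u-1:u+2]);return (F.T@(T[:3,:3]@(np.linalg.inv(K)@[u,v,1]*z)+T[:3,3]-SEAT)*1000).round(1)
for cu,cv_ in [(215,130),(212,200),(200,300),(190,400),(140,110),(130,200),(245,200),(265,150),(255,92),(230,480),(280,400),(290,480),(110,330),(100,340),(80,320)]:
    print(cu,cv_,P(int(300+cu/2.4),int(80+cv_/2.4)))
E
```

```text
t 19.35 F seat [-0.26 -0.61 -0.09] tip seat mm [51.  -0.2  1.2]
d [-0.017  0.355  0.828] rv [ 0.0014  0.0013 -0.0012]
215 130 [78.5 69.5 17. ]
212 200 [79.1 56.3 17.1]
200 300 [78.3 35.7 16.8]
190 400 [78.  13.6 16.3]
140 110 [ 77.5  72.2 -11.6]
130 200 [ 77.2  51.4 -13.9]
245 200 [99.2 52.4  0. ]
265 150 [83.5 66.6 26. ]
255 92 [83.1 76.5 22.2]
230 480 [83.9 -2.9 24.2]
280 400 [85.6 20.7 35. ]
290 480 [85.5  6.1 40.2]
110 330 [61.4 29.1  9.7]
100 340 [59.2 27.4  9.9]
80 320 [57.9 29.4  2.7]
```

View pics/w30.png

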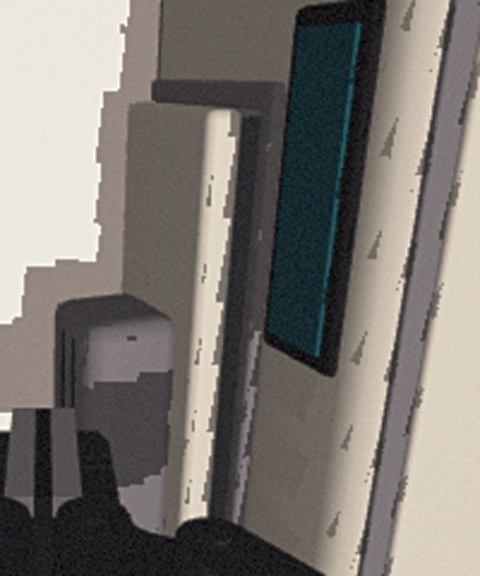

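move_arm(
  moves=[0,0,-0.5,-1.4,0,0,0,0,0,-1.4,-3.8,0,0,0,0,0,-4,-6.5,0,0,0,0,0,-8,-7.5,0,0,0,0,0,-10,-8,0,0,0],
)

```text
time: 19.85
tool_pos: [0.476, -0.1208, 0.0666]
orientation: [-0.428, 0.381, -0.545, 0.612]
wrist_force: [0.7, 1.2, 0.3]
finger_gap: 0.001
```

```bash
python3 - <<'E'
from h import *
r=snap("wrist","w31")
t=snap("top","t31",(290,100,450,300),3)
print(state()["tool_pos"],state()["wrist_force"].round(1))
d=r["depth"];K=r["camera_matrix"];T=r["cam_to_world"];F=frame()
v,u=np.mgrid[0:400,0:640]
X=np.stack([(u-K[0,2])/K[0,0]*d,(v-K[1,2])/K[1,1]*d,d],-1)@T[:3,:3].T+T[:3,3]
P=(X-SEAT)@F*1000
for n,m in (("block",(abs(P[...,1])<25)&(abs(P[...,2])<8)&(P[...,0]>45)&(P[...,0]<66)),("panel",(abs(P[...,1])>35)&(abs(P[...,1])<62)&(P[...,2]>-10)&(P[...,2]<12)&(P[...,0]>68)&(P[...,0]<90))):
    q=P[m&(d>0)]; 
    if len(q): print(n,len(q),np.percentile(q[:,0],[5,25,50,75,95]).round(1))
E
```

```text
[ 0.47720457 -0.12142897  0.06726005] [ 1.1  0.6 -0.3]
block 682 [55.7 56.2 56.4 56.8 57.3]
panel 1037 [76.6 77.1 77.5 77.8 78.3]
```

View pics/w31.png

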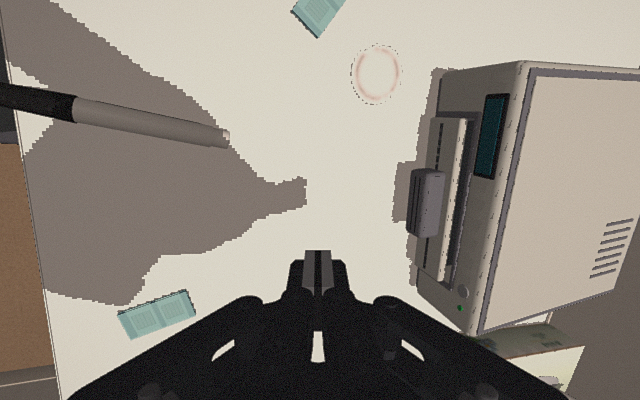

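View pics/t31.png

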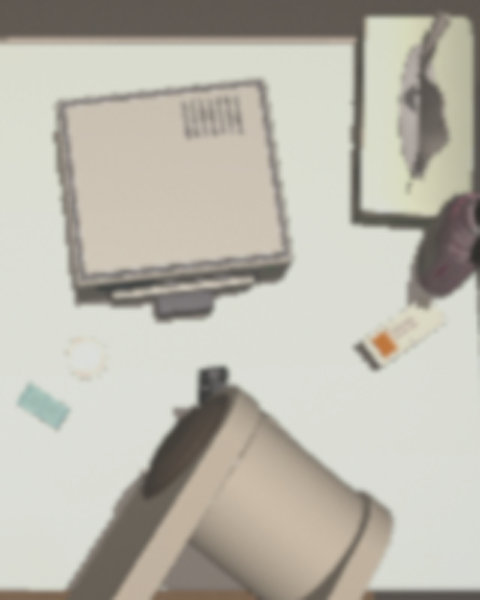

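move_arm(
  moves=[0,0,-1,0,0,0,0,0,0,-1,0,0,0,0,0,0,-1,0,0,0,0],
)

```text
time: 20.25
tool_pos: [0.474, -0.1217, 0.0762]
orientation: [-0.428, 0.38, -0.546, 0.612]
wrist_force: [-0.3, 0.3, -0.7]
finger_gap: 0.003
```

```bash
python3 - <<'E'
from workcell import *
print(close_job())
E
```

```text
the job is handed in; nothing more can be done
None
```

The 76 mm slide is clipped in the reader and the tray is shut. I handed the job in at about 20 s of the 64 s allowed; the hand-in reports no verdict.

**Loading:** I gripped the slide across its middle and pushed the brass nose aside with its end. The first try at lowering it landed on the end stop. I lifted it, moved it about 2 mm left, set it on the stage and eased it forward onto the fixed edge with about 4 N. Then I let go and nudged it once more against the edge with about 4 N.

**Last look at the slide (before shutting the tray):**
- It was released and inside the end stop, with the nose on its end.
- It sat at about x +0.3 mm and y +0.7 mm from the seat.
- It was not perfectly flat: its centre was about 0.8 mm above the stage and it was tilted about 0.015 rad. That is inside the limits of 1.5 mm and 0.03 rad, so I did not press on the brittle slide again.

**Shutting the tray:** The pull block's front measured 56.4 mm, which puts the tray about 149 mm in. Near the end, the push against the tray's stop rose briefly to about 58 N at the wrist before I backed off. This was the closed fingertips on the block, but it is above the 40 N allowed for the arm or gripper body, in case it is counted that way.

**Not checked:** The slide can't be seen with the tray shut, so its final position is not confirmed. In the last top view the slide box looked unmoved. I never worked near the timer or dropper bottle, and I did not check their positions again.

**Data mismatch:** The fingertips sat about 40 mm short of the stated TCP, so I set heights by touch and depth images instead.

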